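Lights out: clear the remote and sweep the switch bank off

TASK

The grey remote has been left lying across the bare end of the switched socket bank: first put it back in the open upper box, lying flat on its floor, buttons up. Then switch off the row of five toggles in a single finger drag along the bank, beginning at the bare end and not lifting the hand away until all five are fully over. Leave the lone toggle past the gap on, and do not shift or knock over the cup, the candle jar or the two things already in the box.

Things in the scene. Friction and masses are not known exactly. Their poses are not given: they have to be found in the camera images.
- bank: White switched socket bank fixed on the sideboard: 100 (own x) by 380 (own y) by 40 mm high. Origin: centre of its underside. A straight row of six steel toggles runs along y on its top face; flat sockets lie beside them (own x = +24, under 2 mm proud). The end from own y = -190 to -100 mm is bare; the grey remote lies across it at the start.
- row_first (a point): Pivot of toggle 1, on the bank's top face (height 40 mm), at the bank's own x = -30, y = -70 mm; axes as the bank. Toggles 2 to 5 follow every 38 mm towards the bank's own +y.
- row_last (a point): Pivot of toggle 5, the last of the row, at the bank's own x = -30, y = 82 mm, height 40 mm; axes as the bank.
- lone (a point): Pivot of the lone toggle 6, past a wider gap, at the bank's own x = -30, y = 157 mm, height 40 mm. All six toggles are alike: a bat 8 mm thick with a 10 mm ball, ball centre 28 mm from the pivot. On leans 11 deg from upright towards the bank's own -y (ball top 32 mm above the top face); fully off leans 63 deg towards own +y (ball top 18 mm above it).
- stack: Two stacked beech boxes, fixed together and to the sideboard: 240 mm (own x, depth) by 300 mm (own y, width). Origin: centre of the underside; z up. Lower box 134 mm high, door on its own -x side. The upper box stands on 6 mm feet and is an open tray with 8 mm walls, floor 148 mm and rim 200 mm above the sideboard; inside 224 by 284 mm.
- stack_in (a point): Centre of the upper box's inner floor (own (0, 0, 148 mm) of the stack), axes as the stack.
- door (a joint): Frosted acrylic door of the lower box, 280 by 120 mm, with a knob standing out 35 mm; hinged at the stack's own +y side, swinging out to own -x. 0 = shut, larger = opened (rad). An obstacle only.
- remote: Grey remote, 150 mm (own x) by 42 mm (own y) by 18 mm high, the longer of the two remotes; about 120 g. Origin: centre of its underside; z up when its buttons face up. Starts lying flat on the bank's top face across the bare end, its length about across the bank and jutting over the bank's edges.
- dimmer: White light-dimmer remote, 105 (own x) by 34 (own y) by 14 mm, lying lengthwise along the stack's x near one side (+y or -y) of the upper box. Origin: centre of its underside. Bystander.
- stopper: Steel bottle stopper standing head down, 34 mm across, 45 mm high, near the other side of the upper box. Origin: centre of its underside. Bystander.
- cup: White ceramic cup, 68 mm across, 75 mm high, standing on the sideboard beside the bank. Origin: centre of its underside. Bystander.
- candle: Amber glass candle jar, 64 mm across, 85 mm high, standing on the sideboard on the other long side of the bank. Origin: centre of its underside. Bystander.
- tog1 (a joint): Toggle 1 of the row of five: angle in rad, 0 = on, 1.3 = fully off; it turns towards the bank's own +y as it goes off and stays where it is left (friction, under 1.5 N at the ball).
- tog2 (a joint): Toggle 2 of the row of five: angle in rad, 0 = on, 1.3 = fully off; it turns towards the bank's own +y as it goes off and stays where it is left (friction, under 1.5 N at the ball).
- tog3 (a joint): Toggle 3 of the row of five: angle in rad, 0 = on, 1.3 = fully off; it turns towards the bank's own +y as it goes off and stays where it is left (friction, under 1.5 N at the ball).
- tog4 (a joint): Toggle 4 of the row of five: angle in rad, 0 = on, 1.3 = fully off; it turns towards the bank's own +y as it goes off and stays where it is left (friction, under 1.5 N at the ball).
- tog5 (a joint): Toggle 5 of the row of five: angle in rad, 0 = on, 1.3 = fully off; it turns towards the bank's own +y as it goes off and stays where it is left (friction, under 1.5 N at the ball).
- tog6 (a joint): Lone toggle 6, past the gap: angle in rad, 0 = on, 1.3 = fully off; it turns towards the bank's own +y as it goes off and stays where it is left (friction, under 1.5 N at the ball). Must stay on.
There are look-alikes about, which are no part of the job. What is shaped like the remote but green or orange is not meant.

How it is judged:
On the way, in this order (a step that is already met when the one before it is completed fails the run):
1. the grey remote lies flat on the floor of the upper box, let go (x of remote in the frame of stack_in between -0.09 and 0.09 m and y of remote in the frame of stack_in between -0.13 and 0.13 m and z of remote in the frame of stack_in between -0.006 and 0.006 m and angle between remote's own z axis and vertical below 0.12 rad and contact force between the fingers and remote below 0.2 N and linear speed of remote below 0.03 m/s), for 0.2 s.
2. the drag has begun at the bare end: toggle 1 is off while toggles 3, 4 and 5 are still on (value of joint tog1 above 0.9 rad and value of joint each of tog3, tog4, tog5 below 0.5 rad).
3. toggles 1 to 5 are off (value of joint each of tog1, tog2, tog3, tog4, tog5 above 0.9 rad), for 0.1 s.
At the end, for the whole second after the job is handed in: Toggles 1 to 5 are off (each past 0.9 of 1.3 rad), toggle 6 is on (under 0.4 rad), and the grey remote lies flat, buttons up, at rest and released on the floor of the upper box (within 6 mm of floor height, tilt under 0.12 rad) (all of step 1 and all of step 3 and value of joint tog6 below 0.4 rad); the robot touches nothing.
It fails at once if the hand is lifted away from the bank (grasp point more than 150 mm above the sideboard) while some of toggles 1 to 5 are off and others not (value of joint any of tog1, tog2, tog3, tog4, tog5 above 0.6 rad and not (value of joint each of tog1, tog2, tog3, tog4, tog5 above 0.9 rad) and height (world z) of the grasp point above 0.15 m).
It fails at once if toggle 6 is moved past 0.5 rad (value of joint tog6 above 0.5 rad).
It fails at once if the dimmer remote or the bottle stopper is shifted more than 30 mm or tipped over (distance of any of dimmer, stopper from where it was at the start of the episode above 0.03 m or angle between any of dimmer, stopper's own z axis and vertical above 0.6 rad).
It fails at once if the cup or the candle jar is shifted more than 30 mm or tipped over (distance of any of cup, candle from where it was at the start of the episode above 0.03 m or angle between any of cup, candle's own z axis and vertical above 0.6 rad).
It also fails if it takes over 58 s, if anything falls off the work surface, if the arm or the gripper's body presses on something with over 40 N, if the wrist force passes 120 N, or if a joint passes its speed limit or range.

ROBOT

A 6-joint arm with a two-finger parallel gripper is mounted at the origin on the work surface. World frame = base frame: x ahead of the robot, y to its left, z up, the work surface at z = 0. Lengths are in m, angles in rad, forces in N, time in s.
With the tool pointing down it reaches from about 0.3 to 0.95 m from the base axis. Payload 3.1 kg.
Tool frame: the origin (TCP) lies at the very end of the fingers, on their centre line; the grasp point (between the pads) lies 19 mm behind it; x points along the fingers, y is the direction in which the jaws open and shut, and the axes are right-handed (so a half turn about x gives the same grasp; the last joint's range is limited). The gripper opens to 85 mm and grips with 20 to 120 N. Pads are 22 mm wide; open, the fingers measure 114 mm over their backs; the gripper's body (76 mm by 85 mm) begins 54 mm behind the grasp point. The pads swing forward as they close: fully open they stand 13 mm farther back than shut.
Start: joints at [1.064, 0.308, 1.634, -0, 1.2, -0.07], TCP at [0.264, 0.566, 0.197] pointing down, gripper open.
Joint ranges: [-3.06, 3.06], [-0.79, 1.96], [0.05, 2.63], [-1.19, 4.34], [0.05, 2.64], [-2.94, 2.94]. Speed limits (rad/s): [2.79, 2.79, 3.14, 3.14, 3.14, 3.14].

INTERFACE

Orientations are given as a unit quaternion [x, y, z, w].
In Python, from bench import read_state, cams, ticket gives the robot as it stands.
- The arm moves only by the tool step_arm, never from a script. Its argument "moves" is a list that holds one entry, the list of rows, each a list of 7 numbers: the opening in per cent of the stroke, from 0 (shut) to 100 (fully open), then the shift along the tool's x, y, z in mm, then the turn, a rotation vector about the tool's x, y, z in rad. A call has 1 to 8 rows; each row is the pose to reach, as a shift and turn from the pose commanded when the call began, along the tool's axes at that moment; what a row does not reach only later rows make up. A row lasts 1/12 s, in which the tool goes at most 41.7 mm and 7.16 degrees, less where a joint would pass 70% of its speed; a pose out of reach is approached as far as the arm can. A call with a gripper value outside its range is refused whole. The fingers move at their own pace and stop on an object; "force" is the grip in N (left out, the last holds). Time passes only in rows, so rows that repeat a pose let the fingers close. It gives the time, the measured TCP pose, the force and the opening at its end, in the units of the state.
- read_state(): the state, without advancing time (a new reading comes with each control period).
- cams.snapshot(name): name is "scene" or "top"; returns (picture, depth): 400x640x3 uint8, blue, green, red; 400x640 float32, m along the optical axis (not along the pixel's ray), 0 where there is no reading.
- cams.camera_model(name): a dict with "K" (3x3 intrinsics, pixels), "k1" (the pictures are not rectified: a ray, as slopes to the right and down, at radius r is drawn at 1 + k1 r^2 times it, then the intrinsics apply), "R" (3x3) and "t" (3): a world point X has camera coordinates R X + t. Camera axes: x right, y down, z forward; pixel columns grow to the right and rows downward; lengths in m; the calibration is good to about 2 mm. A picture is of the moment at which its call begins. camera_model takes no time and is no camera call.
- ticket.sign_off(): hands the job in, once; it reports no verdict.
The state is a dict: "time": time; "qpos": joint angles; "qvel": joint speeds; "joint_efforts": joint torques, N m; "eef_pos": TCP position; "eef_rot": TCP orientation; "wrist_force": force on the tool from outside, world axes, zero at the start; "ft_torque": the same for the moment, N m; "finger_gap": finger opening in m.
Only numpy, scipy, OpenCV 4.12 (cv2) and the standard library are available. Lean on these libraries where they do the work, as an engineer would, in place of code of your own. Each camera call takes 0.05 s, during which the arm holds its last target.

## Working session

There is one attempt and no reset: what is moved stays moved. The work goes in short steps, Python scripts to look and compute and a tool call to move; the robot and the scene stay as the last step left them, time stands still between calls to the robot, and variables do not carry over. Pictures are saved under pics/ and viewed, and the job is handed in when it is done.

Besides the shell and the picture viewer there is one more tool, called after "Request:" as a command line: name --argument value ..., lists and objects as JSON in quotes. step_arm: Moves the arm, as the interface text tells. Its arguments: {"type":"object","properties":{"moves":{"type":"array"},"force":{"type":"number"}},"required":["moves"]}

```bash
mkdir -p pics; ls
python3 - <<'E'
from bench import read_state, cams, ticket
import cv2, numpy as np
s=read_state(); print(s)
for n in("scene","top"):
    p,d=cams.snapshot(n); cv2.imwrite(f"pics/{n}0.png",p); np.save(f"pics/{n}0.npy",d); m=cams.camera_model(n); print(n,m)
E
```

```text
pics
{'time': 0.0, 'qpos': array([ 1.06430914e+00,  3.09028047e-01,  1.63523405e+00, -2.19819932e-05,
        1.19970836e+00, -6.97286583e-02]), 'qvel': array([ 5.52547116e-04,  1.14058811e-03,  1.19397909e-04, -5.78156686e-04,
        1.34800093e-03, -9.37690322e-05]), 'joint_efforts': array([-4.08073147e-04, -4.15241647e+01, -2.76662689e+01,  6.01712736e-05,
        1.00932913e-02, -9.89073868e-06]), 'eef_pos': array([0.26397177, 0.56548997, 0.19591022]), 'eef_rot': array([ 0.15238208,  0.69054495, -0.15399825,  0.69008109]), 'wrist_force': array([-0.19049871, -0.63638082,  0.65847336]), 'ft_torque': array([0.04238519, 0.04528175, 0.01477825]), 'finger_gap': 0.0856710911820967}
scene {'K': array([[429.48398651,   0.        , 321.44287268],
       [  0.        , 429.48398651, 203.93402412],
       [  0.        ,   0.        ,   1.        ]]), 'k1': -0.10909834241064865, 'R': array([[ 0.25109083,  0.96788164, -0.01259049],
       [ 0.75245483, -0.20335339, -0.62646558],
       [-0.60890486,  0.14782599, -0.77934739]]), 't': array([-0.03744278, -0.32335694,  1.58670796])}
top {'K': array([[421.05384804,   0.        , 320.9441098 ],
       [  0.        , 421.05384804, 200.21149914],
       [  0.        ,   0.        ,   1.        ]]), 'k1': 0.005850179563044885, 'R': array([[ 0.02999702, -0.999498  ,  0.01019432],
       [-0.98656047, -0.03124454, -0.16038145],
       [ 0.16061945, -0.00524635, -0.98700247]]), 't': array([-0.10575536,  0.54427409,  1.18810769])}
```

View pics/scene0.png

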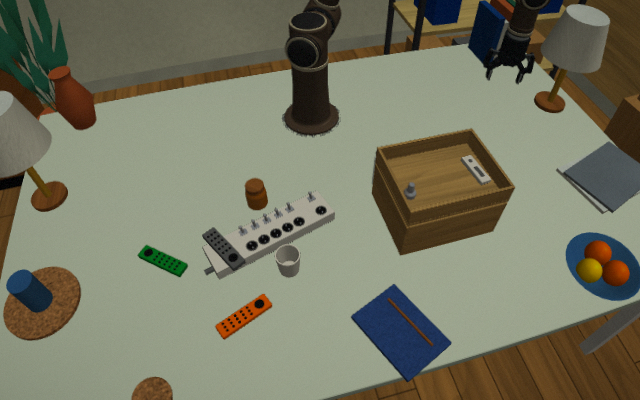

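View pics/top0.png

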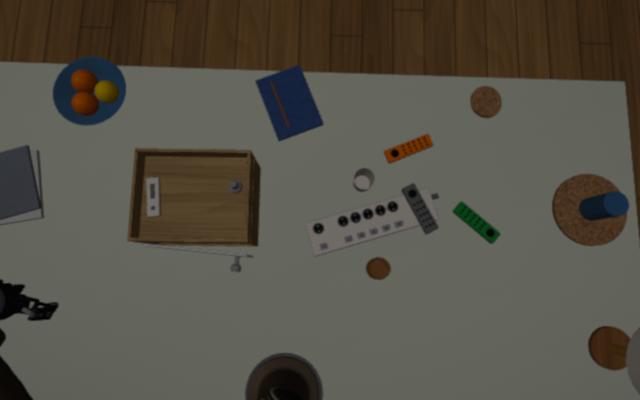

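Both views show the grey remote across the bank's bare end. Candidates in the top view are grey (420,208), green (476,222), orange (408,148) and the white dimmer (153,197), so I choose the grey one. I'll check it in a crop and measure.

```bash
cat > h.py <<'E'
import cv2, numpy as np
from bench import cams, read_state
def ray(n,px):
    m=cams.camera_model(n);K=m["K"]
    D=np.array([m["k1"],0,0,0,0.])
    u=cv2.undistortPoints(np.array(px,float).reshape(-1,1,2),K,D).reshape(-1,2)
    d=np.c_[u,np.ones(len(u))]@m["R"]   # R^T d
    o=-m["R"].T@m["t"]
    return o,d
def onz(n,px,z):
    o,d=ray(n,px); s=(z-o[2])/d[:,2]; return o+d*s[:,None]
def proj(n,X):
    m=cams.camera_model(n)
    return cv2.projectPoints(np.array(X,float).reshape(-1,1,3),cv2.Rodrigues(m["R"])[0],m["t"],m["K"],np.array([m["k1"],0,0,0,0.]))[0].reshape(-1,2)
def cloud(n,d):
    v,u=np.mgrid[0:400,0:640]; o,r=ray(n,np.c_[u.ravel(),v.ravel()])
    return (o+r*d.ravel()[:,None]).reshape(400,640,3)
E
python3 - <<'E'
import cv2,numpy as np
from h import *
t=cv2.imread("pics/top0.png"); s=cv2.imread("pics/scene0.png")
a=cv2.resize(t[150:290,290:480],None,fx=4,fy=4,interpolation=2)
b=cv2.resize(s[160:300,190:350],None,fx=4,fy=4,interpolation=2)
cv2.imwrite("pics/ct.png",cv2.convertScaleAbs(a,alpha=1.6)); cv2.imwrite("pics/cs.png",b)
c=cv2.resize(t[140:280,110:270],None,fx=4,fy=4,interpolation=2)
cv2.imwrite("pics/cb.png",cv2.convertScaleAbs(c,alpha=1.6))
for n in("top","scene"):
    d=np.load(f"pics/{n}0.npy"); P=cloud(n,d)
    np.save(f"pics/{n}_P.npy",P)
    print(n,(d==0).sum())
P=np.load("pics/top_P.npy")
for u,v in[(420,208),(330,240),(350,300),(200,200),(153,197),(236,187),(363,182),(378,268)]: print((u,v),P[v,u].round(3),t[v,u])
E
```

```text
top 1041
scene 1025
(420, 208) [ 0.531 -0.375  0.061] [28 28 28]
(330, 240) [ 0.432 -0.119  0.044] [101 107 111]
(350, 300) [ 0.262 -0.183  0.001] [ 93 102 100]
(200, 200) [0.521 0.235 0.146] [38 61 77]
(153, 197) [0.523 0.354 0.162] [59 60 61]
(236, 187) [0.553 0.135 0.178] [31 31 33]
(363, 182) [ 0.614 -0.216  0.005] [ 98 105 111]
(378, 268) [ 0.356 -0.252  0.081] [22 42 68]
```

View pics/ct.png

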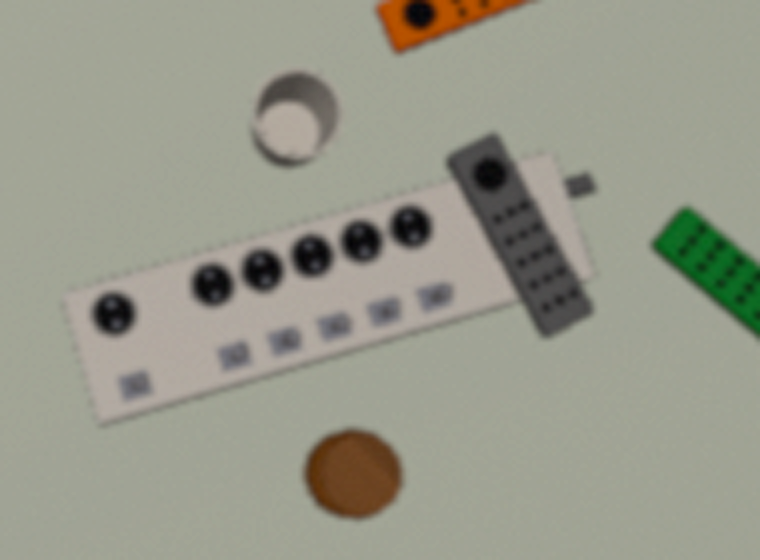

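View pics/cs.png

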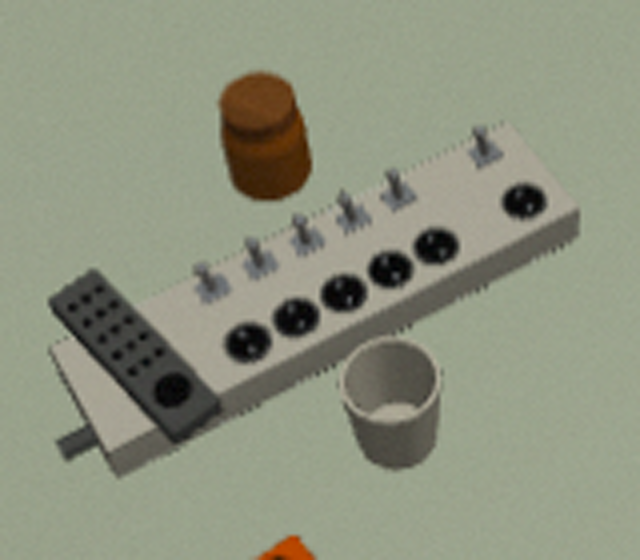

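View pics/cb.png

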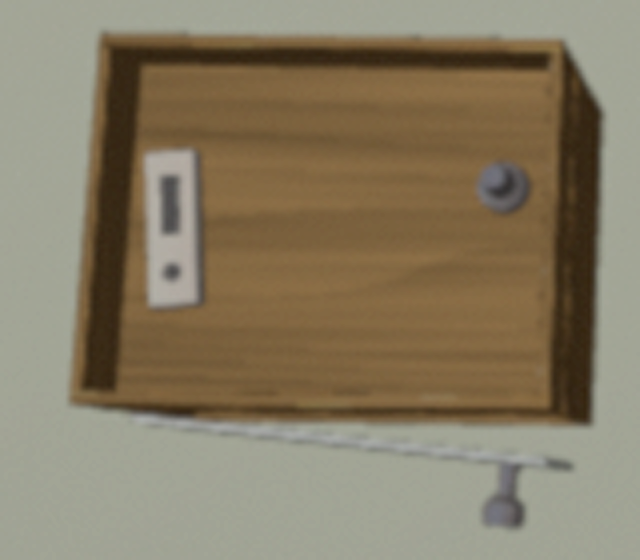

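Crop confirms it: the dark grey remote lies buttons up across the bare end, top centre about (420,208). Next come the accurate poses.

```bash
cat > m.py <<'E'
from h import *
def rect(n,mask,z):
    # cast all mask boundary pixels on plane z
    c=max(cv2.findContours(mask.astype(np.uint8),cv2.RETR_EXTERNAL,cv2.CHAIN_APPROX_NONE)[0],key=cv2.contourArea)
    P=onz(n,c.reshape(-1,2),z)[:,:2]
    r=cv2.minAreaRect((P*1000).astype(np.float32)); return r,len(c)
E
python3 - <<'E'
from m import *
for n in("top","scene"):
    im=cv2.imread(f"pics/{n}0.png"); P=np.load(f"pics/{n}_P.npy"); z=P[...,2]
    near=(P[...,0]>.25)&(P[...,0]<.72)&(P[...,1]<0)&(P[...,1]>-.5)
    # bank + remote top
    bx=(z>.03)&(z<.05)&near; print(n,"bank",rect(n,bx,.04))
    hsv=cv2.cvtColor(im,cv2.COLOR_BGR2HSV)
    rm=(z>.052)&(z<.066)&near&(hsv[...,1]<60)&(hsv[...,2]<110)
    rm=cv2.morphologyEx(rm.astype(np.uint8),cv2.MORPH_OPEN,np.ones((3,3)))
    print(" remote",rect(n,rm,.058))
    # sockets
    g=im.max(2); dk=(g<22)&(z>.03)&(z<.05)&near
    N,l,st,ce=cv2.connectedComponentsWithStats(dk.astype(np.uint8))
    for i in range(1,N):
        if st[i,4]>15: print("  dark",ce[i].round(1),st[i,4],(onz(n,[ce[i]],.041)[0]*1000).round(1))
    # cup, candle
    for nm,msk,zz in(("candle",(z>.07)&near&(hsv[...,1]>100)&(P[...,0]<.42),.085),("cup",(z>.06)&near&(hsv[...,1]<60)&(P[...,0]>.5),.075)):
        ys,xs=np.nonzero(msk); q=onz(n,np.c_[xs,ys],zz)*1000; print(" ",nm,len(xs),q.min(0).round(),q.max(0).round())
    st=(P[...,0]>.35)&(P[...,0]<.8)&(P[...,1]>.05)&(P[...,1]<.5)
    print(" stack rim",rect(n,st&(z>.19)&(z<.21),.2))
    dm=st&(z>.152)&(z<.172)&(hsv[...,1]<60)&(g>50)
    dm=cv2.morphologyEx(dm.astype(np.uint8),cv2.MORPH_OPEN,np.ones((2,2)))
    print(" dimmer",rect(n,dm,.162))
    sp=st&(z>.165)&(z<.197)&(hsv[...,1]<50)
    N,l,s2,ce=cv2.connectedComponentsWithStats(sp.astype(np.uint8))
    for i in range(1,N):
        if s2[i,4]>8: print("  stop",ce[i].round(1),s2[i,4],(onz(n,[ce[i]],.18)[0]*1000).round())
E
```

```text
top bank (((484.4158935546875, -210.79298400878906), (123.34794616699219, 323.396728515625), 17.937999725341797), 281)
 remote (((530.560302734375, -373.49139404296875), (149.0888671875, 41.98485565185547), 28.927766799926758), 118)
  dark [392.3 206.1] 33 [ 537.  -298.6   41. ]
  dark [380.1 209.9] 29 [ 524.6 -263.    41. ]
  dark [367.6 213.6] 34 [ 512.6 -226.5   41. ]
  dark [355.3 217.1] 34 [ 501.2 -190.6   41. ]
  dark [342.7 220.9] 34 [ 488.8 -154.1   41. ]
  dark [318.1 228.2] 30 [465.4 -83.1  41. ]
  candle 606 [   39. -1027.    85.] [1179.  867.   85.]
  cup 213 [ 500. -406.   75.] [ 644. -176.   75.]
 stack rim (((526.2952270507812, 246.5959014892578), (240.22982788085938, 300.73187255859375), 1.179499864578247), 417)
 dimmer (((520.7996826171875, 351.8260192871094), (103.75663757324219, 35.13189697265625), 6.998225212097168), 98)
  stop [234.4 185.8] 76 [556. 139. 180.]
scene bank (((482.9020690917969, -207.3683624267578), (107.4169692993164, 312.0062561035156), 17.991336822509766), 270)
 remote (((533.0411987304688, -376.5529479980469), (151.48800659179688, 41.527587890625), 28.705867767333984), 94)
  dark [320.4 209.7] 32 [463.7 -84.2  41. ]
  dark [298.5 220.9] 36 [ 486.9 -155.3   41. ]
  dark [287. 227.] 39 [ 499.4 -191.7   41. ]
  dark [275.2 233. ] 39 [ 511.2 -228.1   41. ]
  dark [263.7 239.1] 36 [ 523.2 -263.3   41. ]
  dark [251.7 245.1] 34 [ 534.5 -299.1   41. ]
  candle 250 [ 329. -286.   85.] [ 395. -232.   85.]
  cup 340 [ 510. -411.   75.] [ 650. -179.   75.]
 stack rim (((531.2020874023438, 244.585693359375), (249.94432067871094, 305.4621276855469), 1.1245417594909668), 329)
 dimmer (((532.9755859375, 351.593505859375), (109.00386810302734, 39.581199645996094), 6.314401149749756), 74)
  stop [410.3 188.9] 70 [564. 136. 180.]
```

```bash
cat >> m.py <<'E'
from scipy.spatial.transform import Rotation as Ro
top=np.array([[537.,-298.6],[524.6,-263],[512.6,-226.5],[501.2,-190.6],[488.8,-154.1],[465.4,-83.1]])
sc=np.array([[534.5,-299.1],[523.2,-263.3],[511.2,-228.1],[499.4,-191.7],[486.9,-155.3],[463.7,-84.2]])
S=(top+sc)/2; oy=np.array([-70,-32,6,44,82,157.])
A=np.c_[oy-oy.mean()]; v=(A.T@(S-S.mean(0)))/(A.T@A); v=v[0]; scale=np.linalg.norm(v); ey=v/scale; ex=np.array([ey[1],-ey[0]])
C=S.mean(0)-oy.mean()*ey-24*ex   # bank origin mm
def bank(x,y): return C+x*ex+y*ey
def go(p,jaw):  # p mm world, jaw angle of tool y (world yaw deg, mod 180); tool x down
    s=read_state(); R0=Ro.from_quat(s["eef_rot"]); best=None
    for k in(0,180):
        a=np.radians(jaw+k); y=np.array([np.cos(a),np.sin(a),0]); x=np.array([0,0,-1.])
        Rt=Ro.from_matrix(np.c_[x,y,np.cross(x,y)]); r=(R0.inv()*Rt).as_rotvec()
        sh=R0.inv().apply(np.array(p)-s["eef_pos"]*1000)
        print("t",round(s["time"],2),"tcp",(s["eef_pos"]*1000).round(1),"shift",sh.round(1),"turn",r.round(3),"rows",(np.linalg.norm(sh)/41.7).round(1),np.degrees(np.linalg.norm(r))/7.16)
E
python3 - <<'E'
from m import *
print(scale,C,ey,np.degrees(np.arctan2(-ey[0],ey[1])))
s=read_state();R=Ro.from_quat(s["eef_rot"]).as_matrix();print(R.round(3))
for y in oy: 
    b=np.r_[bank(-30,y),40]; print(b.round(1),proj("top",b/1000).round(1),proj("scene",b/1000).round(1))
go([532,-375,260],118.8)
E
```

```text
0.9995427503284775 [ 491.0474891  -240.26165757] [-0.31414424  0.94937527] 18.309160106610754
[[-0.001  0.423  0.906]
 [-0.002  0.906 -0.423]
 [-1.    -0.002 -0.   ]]
[ 484.6 -316.1   40. ] [[398.2 224.1]] [[243.1 232.3]]
[ 472.6 -280.1   40. ] [[385.8 227.8]] [[255.  226.3]]
[ 460.7 -244.    40. ] [[373.4 231.5]] [[266.6 220.5]]
[ 448.7 -207.9   40. ] [[360.9 235.2]] [[278.1 214.7]]
[ 436.8 -171.8   40. ] [[348.4 239. ]] [[289.3 209.1]]
[ 413.2 -100.6   40. ] [[323.6 246.4]] [[310.9 198.3]]
t 0.1 tcp [264.  565.6 196. ] shift [ -62.5 -739.1  640.7] turn [-0.939 -0.001  0.002] rows 23.5 7.5175228719110745
t 0.1 tcp [264.  565.6 196. ] shift [ -62.5 -739.1  640.7] turn [2.202e+00 2.000e-03 1.000e-03] rows 23.5 17.622164364586595
```

Projected pivots match the toggles seen in both views: tog1 at top (398,224), scene (243,232). Moving.

Request:
step_arm --moves '[[[70,-40,0,0,0,0,0],[70,-62,-30,26,0.25,0,0],[70,-62,-250,216,1.0,0,0],[70,-62,-250,216,1.0,0,0],[70,-62,-250,216,1.0,0,0],[70,-62,-250,216,1.0,0,0],[70,-62,-250,216,1.0,0,0],[70,-62,-250,216,1.0,0,0]]]' --force 40

```text
time: 0.77
eef_pos: [0.3421, 0.2886, 0.2585]
eef_rot: [0.433, 0.559, -0.433, 0.559]
wrist_force: [1.8, -0.3, 0.4]
finger_gap: 0.06
```

```bash
python3 -c "
from m import *
go([532,-375,260],118.8);print(read_state()['qpos'])"
```

```text
t 0.77 tcp [342.1 288.6 258.5] shift [ -1.3  17.3 690.1] turn [-1.82e+00 -0.00e+00  1.00e-03] rows 16.6 14.562314512010659
t 0.77 tcp [342.1 288.6 258.5] shift [ -1.3  17.3 690.1] turn [1.322e+00 1.000e-03 0.000e+00] rows 16.6 10.577351498268941
[ 6.03679675e-01 -1.01896890e-01  1.95926092e+00 -2.39339917e-04
  1.28471787e+00  3.50084061e-01]
```

Request:
step_arm --moves '[[[70,0,9,330,0.7,0,0],[70,0,9,330,0.7,0,0],[70,0,9,330,0.7,0,0],[70,0,9,330,0.7,0,0],[70,0,9,330,0.7,0,0],[70,0,9,330,0.7,0,0],[70,0,9,330,0.7,0,0],[70,0,9,330,0.7,0,0]]]'

```text
time: 1.43
eef_pos: [0.4355, -0.0283, 0.2587]
eef_rot: [0.597, 0.378, -0.597, 0.378]
wrist_force: [0.1, 0.4, 0.3]
finger_gap: 0.0598
```

```bash
python3 -c "
from m import *
go([532,-375,130],118.8);print(read_state()['qpos'])"
```

```text
t 1.43 tcp [435.5 -28.3 258.7] shift [128.8 235.5 272.1] turn [-2.515  0.     0.   ] rows 9.2 20.128334890346572
t 1.43 tcp [435.5 -28.3 258.7] shift [128.8 235.5 272.1] turn [ 0.626  0.    -0.   ] rows 9.2 5.011330266071029
[-1.64714258e-01 -1.27193548e-01  1.98119762e+00 -1.32292622e-04
  1.28740037e+00  2.77220498e-01]
```

Request:
step_arm --moves '[[[70,100,235,272,0.626,0,0],[70,100,235,272,0.626,0,0],[70,100,235,272,0.626,0,0],[70,100,235,272,0.626,0,0],[70,100,235,272,0.626,0,0],[70,100,235,272,0.626,0,0],[70,100,235,272,0.626,0,0],[70,100,235,272,0.626,0,0]]]'

```text
time: 2.1
eef_pos: [0.5215, -0.3371, 0.1682]
eef_rot: [-0.685, -0.176, 0.685, -0.176]
wrist_force: [-0.3, -1.0, 0.3]
finger_gap: 0.0598
```

Request:
step_arm --moves '[[[70,0,0,0,0,0,0],[70,0,0,0,0,0,0]]]'

```text
time: 2.27
eef_pos: [0.5205, -0.3364, 0.1668]
eef_rot: [-0.684, -0.177, 0.686, -0.174]
wrist_force: [0.2, 1.1, 0.2]
finger_gap: 0.0595
```

```bash
python3 -c "
from m import *
go([532,-375,40],118.8);print(read_state()['qpos'])
p,d=cams.snapshot('scene');cv2.imwrite('pics/s1.png',cv2.resize(p[100:320,150:400],None,fx=3,fy=3))"
```

```text
t 2.27 tcp [ 520.5 -336.4  166.8] shift [126.6  39.9   8.2] turn [ 3.14e+00  7.00e-03 -3.00e-03] rows 3.2 25.124382905785595
t 2.27 tcp [ 520.5 -336.4  166.8] shift [126.6  39.9   8.2] turn [-0.002  0.002  0.004] rows 3.2 0.0409177420368886
[-6.44122397e-01  3.30207227e-01  1.66916135e+00  1.45564382e-04
  1.14696553e+00  4.25868643e-01]
```

View pics/s1.png

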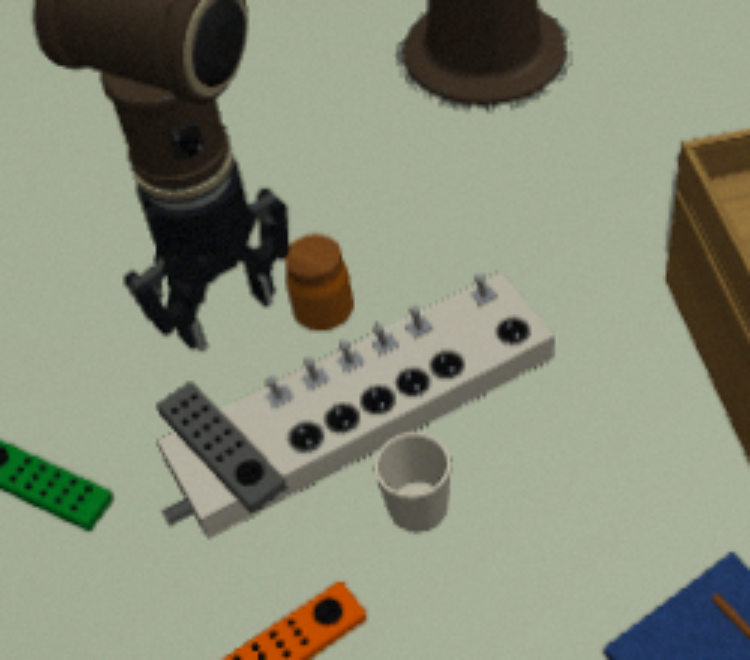

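The picture shows the half-open jaws, still short of the remote, with everything else unmoved. I'll centre over it and then descend.

Request:
step_arm --moves '[[[70,20,40,8,0,0,0],[70,50,40,8,0,0,0],[70,80,40,8,0,0,0],[70,80,40,8,0,0,0]]]'

```text
time: 2.65
eef_pos: [0.5297, -0.3694, 0.0837]
eef_rot: [-0.682, -0.18, 0.687, -0.173]
wrist_force: [0.2, 0.9, -1.2]
finger_gap: 0.0601
```

```bash
python3 -c "
from m import *
go([532,-375,40],118.8)
p,d=cams.snapshot('scene');cv2.imwrite('pics/s2.png',cv2.resize(p[150:300,170:330],None,fx=4,fy=4))"
```

```text
t 2.65 tcp [ 529.7 -369.4   83.7] shift [43.6  6.5  0.5] turn [-3.14  -0.018  0.007] rows 1.1 25.123682887767217
t 2.65 tcp [ 529.7 -369.4   83.7] shift [43.6  6.5  0.5] turn [0.002 0.004 0.012] rows 1.1 0.10040666811725248
```

View pics/s2.png

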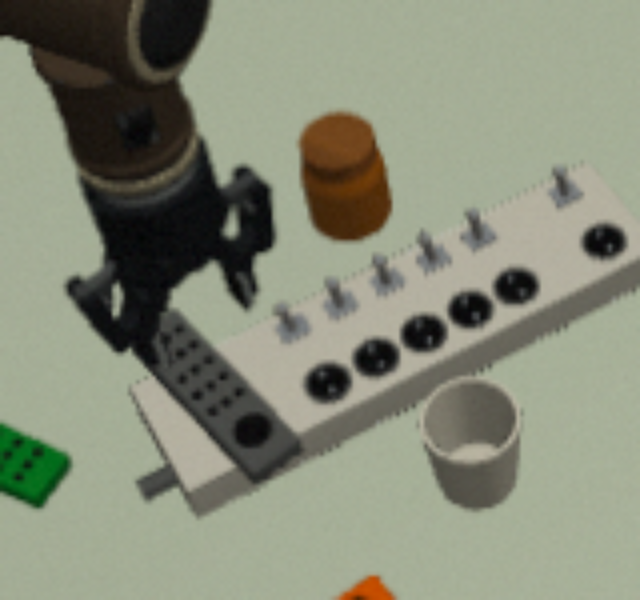

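Request:
step_arm --moves '[[[70,0,2,0,0,0,0],[70,0,2,0,0,0,0],[70,0,2,0,0,0,0]]]'

```text
time: 2.95
eef_pos: [0.537, -0.3768, 0.0929]
eef_rot: [0.686, 0.175, -0.684, 0.178]
wrist_force: [0.3, 0.1, -0.4]
finger_gap: 0.06
```

```bash
python3 -c "
from m import *
go([532,-375,40],118.8)
print(proj('scene',read_state()['eef_pos']), proj('top',read_state()['eef_pos']))
p,d=cams.snapshot('top');cv2.imwrite('pics/t2.png',cv2.resize(p[150:290,330:480],None,fx=4,fy=4))"
```

```text
t 2.95 tcp [ 537.  -376.8   92.9] shift [52.9 -4.3  3.6] turn [-3.14e+00  8.00e-03 -3.00e-03] rows 1.3 25.12367457509898
t 2.95 tcp [ 537.  -376.8   92.9] shift [52.9 -4.3  3.6] turn [ 0.002 -0.002 -0.005] rows 1.3 0.0456930724173056
[[220.25741639 241.30944127]] [[423.31494584 204.23586703]]
```

View pics/t2.png

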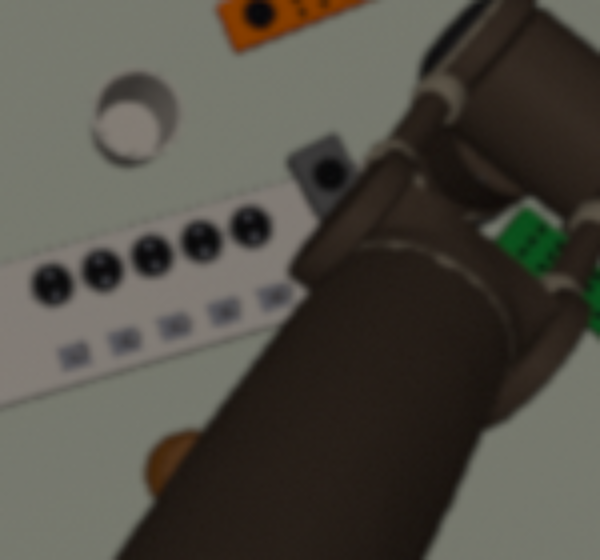

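Request:
step_arm --moves '[[[70,0,0,0,0,0,0],[70,0,0,0,0,0,0],[70,0,0,0,0,0,0]]]'

```text
time: 3.25
eef_pos: [0.5353, -0.3762, 0.0903]
eef_rot: [0.685, 0.176, -0.685, 0.177]
wrist_force: [-0.2, 0.6, 0.2]
finger_gap: 0.0596
```

```bash
python3 -c "
from m import *
go([532,-375,40],118.8)
"
```

```text
t 3.25 tcp [ 535.3 -376.2   90.3] shift [50.3 -2.7  2.3] turn [-3.14e+00  1.00e-03 -1.00e-03] rows 1.2 25.130600000278893
t 3.25 tcp [ 535.3 -376.2   90.3] shift [50.3 -2.7  2.3] turn [ 0.001 -0.    -0.001] rows 1.2 0.011982904146039846
```

Request:
step_arm --moves '[[[70,10,-3,2,0,0,0],[70,20,-3,2,0,0,0],[70,30,-3,2,0,0,0],[70,38,-3,2,0,0,0],[70,44,-3,2,0,0,0],[70,48,-3,2,0,0,0],[70,49,-3,2,0,0,0],[70,49,-3,2,0,0,0]]]'

```text
time: 3.92
eef_pos: [0.5317, -0.3742, 0.0399]
eef_rot: [-0.685, -0.176, 0.685, -0.176]
wrist_force: [0.4, 0.3, -0.7]
finger_gap: 0.06
```

Request:
step_arm --moves '[[[70,0,0,0,0,0,0],[70,0,0,0,0,0,0],[70,0,0,0,0,0,0]]]'

```text
time: 4.17
eef_pos: [0.5323, -0.3747, 0.0413]
eef_rot: [0.685, 0.176, -0.685, 0.177]
wrist_force: [0.0, -0.1, 0.8]
finger_gap: 0.0601
```

```bash
python3 -c "
from m import *
go([532,-375,40],118.8)
p,d=cams.snapshot('scene');cv2.imwrite('pics/s3.png',cv2.resize(p[150:300,170:330],None,fx=4,fy=4))"
```

```text
t 4.17 tcp [ 532.3 -374.7   41.3] shift [1.3 0.1 0.4] turn [-3.14e+00  2.00e-03 -1.00e-03] rows 0.0 25.130495461265763
t 4.17 tcp [ 532.3 -374.7   41.3] shift [1.3 0.1 0.4] turn [ 0.001 -0.    -0.001] rows 0.0 0.013942436457991526
```

View pics/s3.png

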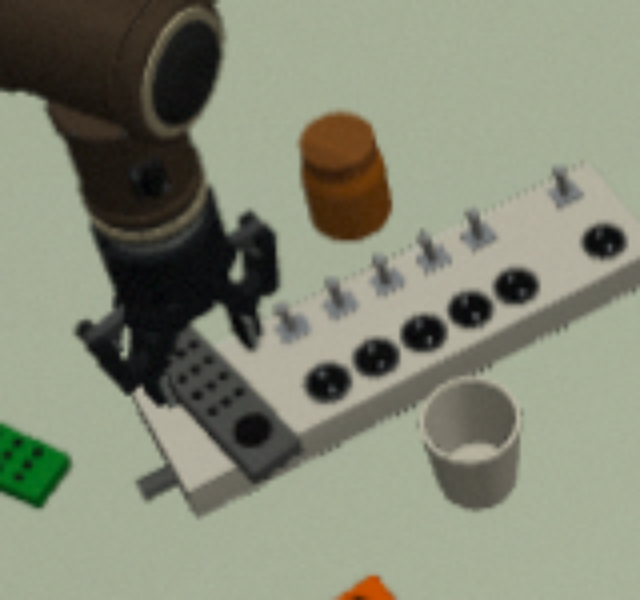

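The jaws straddle the remote, right fingertip at crop (250,345), clear of toggle 1. Closing.

Request:
step_arm --moves '[[[30,0,0,0,0,0,0],[30,0,0,0,0,0,0],[30,0,0,0,0,0,0],[30,0,0,0,0,0,0],[30,0,0,0,0,0,0],[30,0,0,0,0,0,0]]]' --force 40

```text
time: 4.72
eef_pos: [0.5319, -0.3743, 0.0405]
eef_rot: [-0.685, -0.176, 0.685, -0.176]
wrist_force: [0.5, 0.3, -0.4]
finger_gap: 0.0258
```

Request:
step_arm --moves '[[[30,-10,0,0,0,0,0],[30,-25,0,0,0,0,0],[30,-50,0,0,0,0,0],[30,-75,0,0,0,0,0],[30,-100,0,0,0,0,0],[30,-110,0,0,0,0,0],[30,-110,0,0,0,0,0],[30,-110,0,0,0,0,0]]]'

```text
time: 5.38
eef_pos: [0.532, -0.3745, 0.1511]
eef_rot: [0.685, 0.176, -0.685, 0.177]
wrist_force: [-0.4, 0.7, 0.1]
finger_gap: 0.0255
```

```bash
python3 -c "
from m import *
p,d=cams.snapshot('scene');cv2.imwrite('pics/s4.png',cv2.resize(p[120:300,150:350],None,fx=4,fy=4)[:600])
go([528,245,280],91.2)"
```

```text
t 5.43 tcp [ 531.1 -373.8  149.5] shift [-129.8 -543.6 -295.9] turn [-2.659e+00 -2.000e-03  1.000e-03] rows 15.2 21.27612658640395
t 5.43 tcp [ 531.1 -373.8  149.5] shift [-129.8 -543.6 -295.9] turn [0.483 0.001 0.001] rows 15.2 3.863566063037756
```

View pics/s4.png

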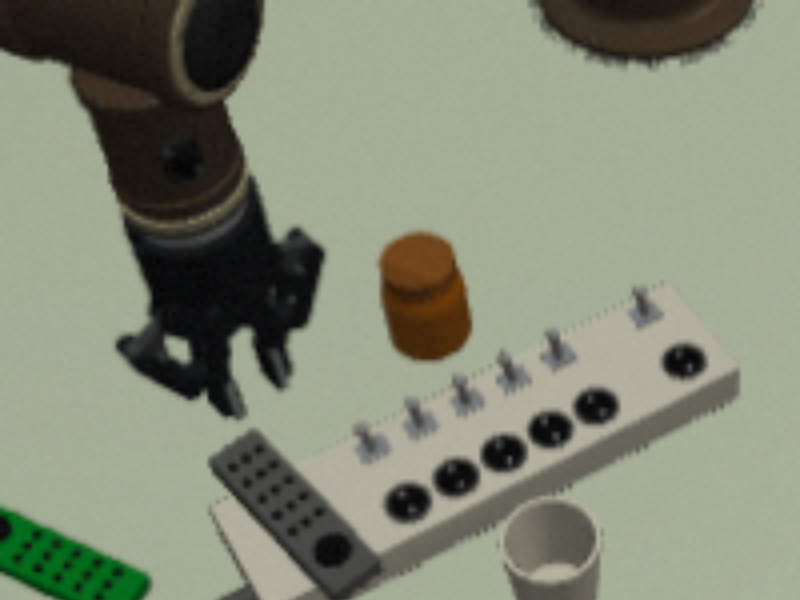

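The remote did not come: the gap closed to 25 mm and it still lies on the bank, crop (295,515). I need to find out where the fingertips really are.

```bash
python3 -c "
from m import *
s=read_state();e=s['eef_pos'];R=Ro.from_quat(s['eef_rot']).as_matrix()
print(e,s['qpos'])
g=s['finger_gap']/2
p,d=cams.snapshot('scene');P=cloud('scene',d)
for n,X in(('tcp',e),('L',e+R[:,1]*g),('R',e-R[:,1]*g),('gp',e-R[:,0]*.019)):
    q=proj('scene',X)[0]; print(n,q.round(1),(q-[150,120])*4)
# fingertip lowest pixels: dark pts
im=p.max(2)
for u,v in[(150+232/4,120+408/4),(150+280/4,120+380/4)]:
    u,v=int(u),int(v); print(u,v); print(P[v-3:v+2,u-1:u+2].round(3))
p2,d2=cams.snapshot('top')
print('old s3 tcp',(proj('scene',[.532,-.3745,.041])-[170,150])*4)
"
```

```text
[ 0.53110368 -0.37377179  0.14949146] [-6.80258781e-01  4.00430073e-01  1.61020245e+00 -4.01403899e-05
  1.13275726e+00  3.86801182e-01]
tcp [216.8 226.8] [267.29553739 427.37731263]
L [212.8 229.6] [251.05456264 438.55260485]
R [220.9 224.1] [283.41013876 416.29494282]
gp [215.3 222.5] [261.16912451 409.81130577]
208 222
[[[ 0.547 -0.387  0.208]
  [ 0.549 -0.385  0.21 ]
  [ 0.549 -0.383  0.21 ]]

 [[ 0.545 -0.389  0.202]
  [ 0.549 -0.386  0.207]
  [ 0.549 -0.383  0.205]]

 [[ 0.545 -0.39   0.198]
  [ 0.546 -0.387  0.198]
  [ 0.55  -0.384  0.202]]

 [[ 0.546 -0.39   0.195]
  [ 0.547 -0.388  0.197]
  [ 0.548 -0.385  0.197]]

 [[ 0.547 -0.391  0.192]
  [ 0.545 -0.389  0.19 ]
  [ 0.548 -0.386  0.193]]]
220 215
[[[ 0.533 -0.357  0.209]
  [ 0.532 -0.354  0.206]
  [ 0.531 -0.352  0.204]]

 [[ 0.533 -0.357  0.204]
  [ 0.532 -0.355  0.203]
  [ 0.53  -0.353  0.199]]

 [[ 0.532 -0.358  0.2  ]
  [ 0.533 -0.356  0.2  ]
  [ 0.53  -0.354  0.196]]

 [[ 0.529 -0.359  0.191]
  [ 0.534 -0.356  0.197]
  [ 0.533 -0.354  0.195]]

 [[ 0.529 -0.36   0.189]
  [ 0.531 -0.358  0.189]
  [ 0.532 -0.355  0.19 ]]]
old s3 tcp [[218.46111019 400.67497788]]
```

Request:
step_arm --moves '[[[0,0,0,0,0,0,0],[0,0,0,0,0,0,0],[0,0,0,0,0,0,0],[0,0,0,0,0,0,0],[0,0,0,0,0,0,0]]]'

```text
time: 5.95
eef_pos: [0.5318, -0.3743, 0.1503]
eef_rot: [-0.685, -0.176, 0.685, -0.176]
wrist_force: [0.7, 0.3, -0.0]
finger_gap: -0.0
```

```bash
cat > tip.py <<'E'
from m import *
s=read_state();e=s['eef_pos'];print(s['time'],e,s['finger_gap'],s['qpos'])
import sys
for n,k in(('scene',6),('top',6)):
    p,d=cams.snapshot(n);P=cloud(n,d)
    q=proj(n,e)[0];print(n,q.round(1))
    u0,v0=(q-[40,40]).astype(int); c=cv2.resize(p[v0:v0+80,u0:u0+80],None,fx=k,fy=k,interpolation=2)
    cv2.circle(c,tuple(((q-[u0,v0])*k).astype(int)),4,(0,0,255),1)
    cv2.imwrite(f'pics/tip_{n}_{sys.argv[1]}.png',cv2.convertScaleAbs(c,alpha=1.5)); 
    m=(np.linalg.norm(P[...,:2]-e[:2],axis=2)<.04)&(P[...,2]>e[2]-.02)&(P[...,2]<e[2]+.06)&(p.max(2)<90)&(d>0)
    z=np.sort(P[m][:,2]); print(len(z), z[:20].round(3))
E
python3 tip.py a
```

```text
5.95 [ 0.53177148 -0.3743015   0.15027456] -4.0574376582154574e-05 [-6.80257002e-01  4.00317444e-01  1.60866116e+00 -1.78464069e-05
  1.13305241e+00  3.86769532e-01]
scene [216.6 226.9]
53 [0.189 0.19  0.192 0.193 0.193 0.193 0.193 0.193 0.194 0.195 0.196 0.197
 0.197 0.197 0.198 0.198 0.199 0.199 0.199 0.199]
top [427.8 202.9]
0 []
```

View pics/tip_scene_a.png

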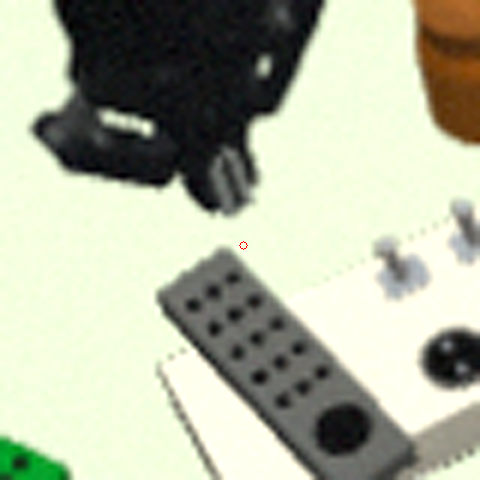

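Shut tips end at crop (237,212), and the reported TCP projects to (243,245), roughly 25 mm lower. I'll pin that offset down in 3-D.

Run:
```python
from m import *
s=read_state();e=s['eef_pos']; print(e, Ro.from_quat(s['eef_rot']).as_matrix()[:,0])
p,d=cams.snapshot('scene');P=cloud('scene',d)
q=proj('scene',e)[0];u0,v0=(q-[40,40]).astype(int);print(u0,v0)
for v in range(v0+24,v0+38): print(v,[f"{p[v,u].max()}:{int(P[v,u,2]*1000)}" for u in range(u0+33,u0+44)])
print((P[v0+32,u0+36:u0+42]*1000).round())
print((P[v0+34,u0+36:u0+42]*1000).round())
for dz in(0,.01,.02,.03,.04): print(dz,proj('scene',e+[0,0,dz])[0].round(1))
# arm joints / z of bank next to it as depth check
print(P[248,260],P[230,300])
```

```text
[ 0.53188513 -0.37438319  0.15053163] [ 1.39941676e-05 -3.30917555e-05 -9.99999999e-01]
176 186
210 ['11:235', '13:238', '16:230', '26:224', '50:222', '31:227', '25:228', '20:215', '106:215', '175:1', '175:0']
211 ['13:233', '18:235', '15:233', '33:229', '69:224', '79:219', '52:219', '19:213', '76:211', '150:1', '173:5']
212 ['19:231', '18:229', '33:230', '59:223', '45:220', '76:219', '61:217', '28:208', '51:211', '130:206', '172:0']
213 ['18:229', '22:229', '49:223', '71:219', '35:220', '54:214', '72:215', '43:213', '32:202', '117:200', '173:1']
214 ['19:218', '25:214', '66:218', '70:220', '40:217', '50:217', '79:211', '61:208', '23:200', '78:198', '147:0']
215 ['16:214', '23:212', '61:211', '76:215', '56:211', '30:212', '67:205', '65:203', '34:203', '69:197', '143:-1']
216 ['19:216', '23:209', '48:212', '73:210', '66:210', '39:205', '58:205', '76:200', '58:200', '84:193', '150:0']
217 ['12:210', '16:208', '40:204', '71:206', '72:206', '37:204', '46:202', '80:201', '99:197', '140:0', '164:0']
218 ['13:205', '18:204', '29:203', '57:201', '79:203', '57:200', '32:197', '64:196', '104:1
[... 293 characters left out ...]
2:186', '86:188', '111:1', '159:3', '174:0', '171:-4', '174:5']
222 ['172:0', '167:-2', '158:5', '171:0', '154:-1', '153:0', '159:-1', '172:0', '172:-2', '174:0', '173:-4']
223 ['172:1', '171:1', '172:1', '170:0', '172:4', '172:3', '171:7', '173:-2', '171:-1', '171:4', '177:0']
[[ 542. -376.  201.]
 [ 544. -374.  203.]
 [ 542. -371.  200.]
 [ 541. -369.  198.]
 [ 540. -367.  197.]
 [ 539. -365.  195.]]
[[ 541. -378.  193.]
 [ 543. -375.  195.]
 [ 542. -373.  192.]
 [ 540. -371.  190.]
 [ 538. -369.  186.]
 [ 390. -389.    1.]]
0 [216.5 226.9]
0.01 [215.7 224.6]
0.02 [214.9 222.3]
0.03 [214.1 219.9]
0.04 [213.3 217.5]
[ 0.54844775 -0.27830798  0.03877707] [ 0.5157482  -0.15767982  0.03610322]
```

Run:
```python
from m import *
e=np.array([.264,.5655,.196]);R=Ro.from_quat([ 0.15238208,  0.69054495, -0.15399825,  0.69008109]).as_matrix()
p=cv2.imread('pics/scene0.png');P=np.load('pics/scene_P.npy')
k=7;u0,v0=460,20;c=cv2.resize(p[v0:v0+80,u0:u0+90],None,fx=k,fy=k,interpolation=2)
for dz,col in((0,(0,0,255)),(.035,(0,255,0)),(.048,(255,0,0))):
  for g in(-.05,.05):
    q=proj('scene',e+R[:,1]*g+[0,0,dz])[0];cv2.circle(c,tuple(((q-[u0,v0])*k).astype(int)),4,col,2)
cv2.imwrite('pics/st.png',cv2.convertScaleAbs(c,alpha=1.5))
m=(np.linalg.norm(P[...,:2]-e[:2],axis=2)<.09)&(P[...,2]>.1);z=P[m]
o=np.argsort(z[:,2]);print((z[o[:25]]*1000).round())
```

```text
[[277. 605. 243.]
 [289. 601. 244.]
 [279. 606. 248.]
 [291. 609. 248.]
 [289. 599. 248.]
 [295. 603. 248.]
 [255. 521. 249.]
 [284. 602. 249.]
 [254. 514. 249.]
 [291. 605. 249.]
 [255. 517. 250.]
 [293. 611. 250.]
 [297. 597. 251.]
 [253. 521. 251.]
 [252. 514. 252.]
 [273. 608. 252.]
 [253. 517. 252.]
 [294. 598. 252.]
 [292. 614. 252.]
 [292. 610. 253.]
 [250. 515. 253.]
 [280. 603. 253.]
 [249. 511. 254.]
 [293. 605. 255.]
 [283. 605. 255.]]
```

View pics/st.png

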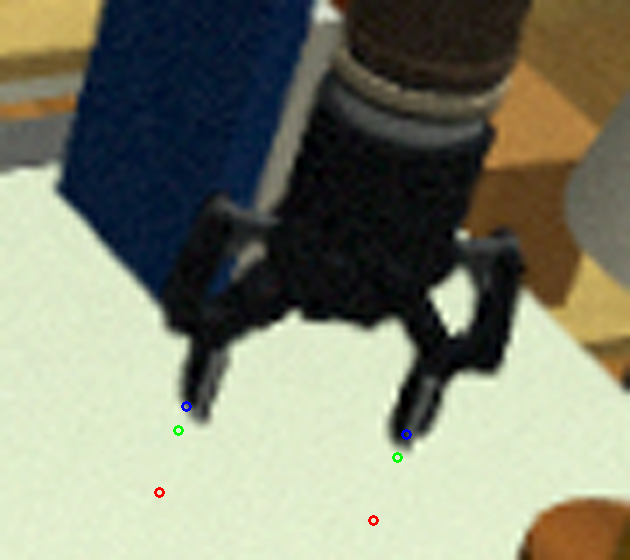

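Same offset in the start picture: the green and blue markers at +35 to +48 mm land on the real tips, the red reported ones don't. So the fingertips sit about 35 mm above the reported z when shut and more when open, with xy right. I'll regrasp about 35 mm lower.

Request:
step_arm --moves '[[[70,20,0,0,0,0,0],[70,45,0,0,0,0,0],[70,70,0,0,0,0,0],[70,90,0,0,0,0,0],[70,105,0,0,0,0,0],[70,115,0,0,0,0,0],[70,122,0,0,0,0,0],[70,125,0,0,0,0,0]]]'

```text
time: 6.77
eef_pos: [0.5315, -0.3741, 0.0247]
eef_rot: [-0.685, -0.177, 0.685, -0.176]
wrist_force: [-0.4, 0.9, 0.2]
finger_gap: 0.0598
```

Request:
step_arm --moves '[[[70,0,0,0,0,0,0],[70,0,0,0,0,0,0],[70,0,0,0,0,0,0]]]'

```text
time: 7.02
eef_pos: [0.5328, -0.3751, 0.0269]
eef_rot: [0.685, 0.176, -0.684, 0.177]
wrist_force: [-0.6, -0.1, 0.5]
finger_gap: 0.0599
```

Run:
```python
from m import *
s=read_state();e=s['eef_pos'];R=Ro.from_quat(s['eef_rot']).as_matrix();print(e,s['finger_gap'],s['wrist_force'])
p,d=cams.snapshot('scene');P=cloud('scene',d)
k=7;u0,v0=180,195;c=cv2.resize(p[v0:v0+75,u0:u0+90],None,fx=k,fy=k,interpolation=2)
for dz,col in((.035,(0,255,0)),(.04,(0,255,255)),(.045,(255,0,0))):
  for g in(-.036,.036):
    q=proj('scene',e+R[:,1]*g+[0,0,dz])[0];cv2.circle(c,tuple(((q-[u0,v0])*k).astype(int)),3,col,1)
cv2.imwrite('pics/g1.png',cv2.convertScaleAbs(c,alpha=1.3))
```

```text
[ 0.53282772 -0.37509543  0.02694771] 0.05992245885989517 [-0.58174537 -0.09009986  0.53602177]
```

View pics/g1.png

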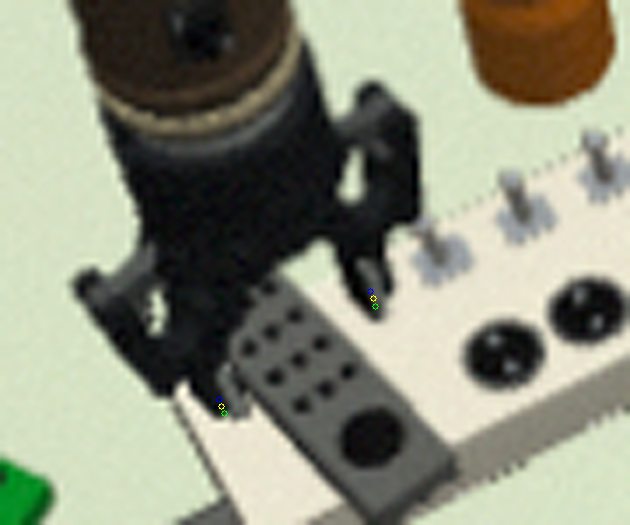

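Tips straddle the remote at about z 0.067 in the image. Lowering 21 mm more, then closing.

Request:
step_arm --moves '[[[70,6,0,0,0,0,0],[70,12,0,0,0,0,0],[70,17,0,0,0,0,0],[70,20,0,0,0,0,0],[70,21,0,0,0,0,0],[70,21,0,0,0,0,0]]]'

```text
time: 7.57
eef_pos: [0.5313, -0.3739, 0.0037]
eef_rot: [-0.684, -0.177, 0.685, -0.176]
wrist_force: [0.1, 0.3, -0.7]
finger_gap: 0.0598
```

Request:
step_arm --moves '[[[30,0,0,0,0,0,0],[30,0,0,0,0,0,0],[30,0,0,0,0,0,0],[30,0,0,0,0,0,0],[30,0,0,0,0,0,0]]]' --force 40

```text
time: 7.98
eef_pos: [0.5321, -0.3746, 0.0049]
eef_rot: [0.685, 0.176, -0.685, 0.176]
wrist_force: [-0.5, 0.5, 0.7]
finger_gap: 0.0411
```

Gap 41 mm means it is held. Lift.

Request:
step_arm --moves '[[[30,-5,0,0,0,0,0],[30,-15,0,0,0,0,0],[30,-35,0,0,0,0,0],[30,-65,0,0,0,0,0],[30,-100,0,0,0,0,0],[30,-140,0,0,0,0,0],[30,-180,0,0,0,0,0],[30,-220,0,0,0,0,0]]]'

```text
time: 8.65
eef_pos: [0.5314, -0.3739, 0.2271]
eef_rot: [-0.685, -0.176, 0.685, -0.176]
wrist_force: [0.5, -0.7, -2.0]
finger_gap: 0.0409
```

Request:
step_arm --moves '[[[30,-20,0,0,0,0,0],[30,-20,0,0,0,0,0],[30,-20,0,0,0,0,0]]]'

```text
time: 8.9
eef_pos: [0.5326, -0.3749, 0.2473]
eef_rot: [0.686, 0.175, -0.684, 0.178]
wrist_force: [0.5, 0.6, -2.3]
finger_gap: 0.0412
```

Run:
```python
from m import *
go([528,245,245],91.2)
s=read_state();print(s['finger_gap'],s['qpos'])
p,d=cams.snapshot('scene');P=cloud('scene',d)
cv2.imwrite('pics/l1.png',cv2.resize(p[100:290,140:340],None,fx=3,fy=3))
```

```text
t 8.9 tcp [ 532.6 -374.9  247.3] shift [ 5.000e-01 -5.451e+02 -2.953e+02] turn [-2.659  0.005 -0.004] rows 14.9 21.275199778214354
t 8.9 tcp [ 532.6 -374.9  247.3] shift [ 5.000e-01 -5.451e+02 -2.953e+02] turn [ 0.483 -0.003 -0.004] rows 14.9 3.8646389853497123
0.041160408807458256 [-6.80189729e-01  3.16461353e-01  1.52024637e+00  1.36338902e-05
  1.30039159e+00  3.86732700e-01]
```

View pics/l1.png

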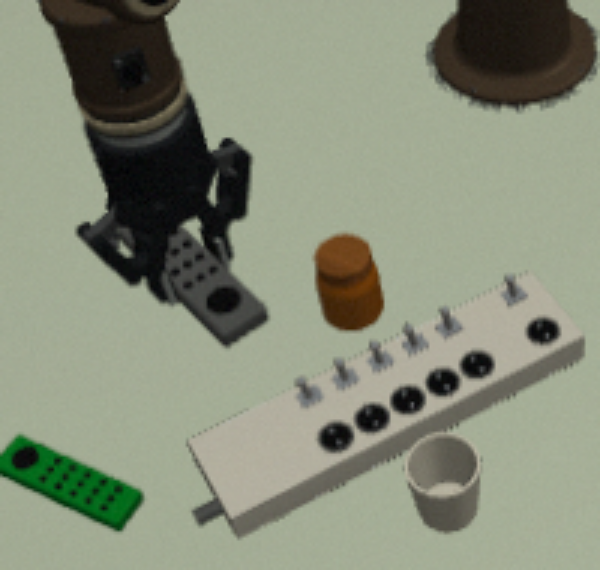

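The remote is held level; bare bank, toggles all on. Bottom of the remote = reported z + 35 mm, so placing height is about 0.113 reported. Transit.

Request:
step_arm --moves '[[[30,0,-15,-8,0,0,0],[30,0,-40,-22,0.03,0,0],[30,0,-70,-38,0.06,0,0],[30,0,-105,-57,0.1,0,0],[30,0,-140,-76,0.14,0,0],[30,0,-175,-95,0.18,0,0],[30,0,-210,-114,0.22,0,0],[30,0,-245,-133,0.25,0,0]]]'

```text
time: 9.62
eef_pos: [0.5273, -0.0925, 0.2415]
eef_rot: [-0.7, -0.09, 0.703, -0.088]
wrist_force: [0.7, 0.0, -0.9]
finger_gap: 0.041
```

```bash
python3 -c "
from m import *
go([528,245,245],91.2);print(read_state()['finger_gap'])"
```

```text
t 9.62 tcp [527.3 -92.5 241.5] shift [  -2.8 -326.7  -84.7] turn [-2.911 -0.004  0.008] rows 8.1 23.292703054129063
t 9.62 tcp [527.3 -92.5 241.5] shift [  -2.8 -326.7  -84.7] turn [0.231 0.005 0.003] rows 8.1 1.8475940766701362
0.040950046158241264
```

Request:
step_arm --moves '[[[30,-3,-40,-10,0.04,0,0],[30,-3,-80,-20,0.08,0,0],[30,-3,-120,-31,0.12,0,0],[30,-3,-160,-41,0.15,0,0],[30,-3,-200,-52,0.18,0,0],[30,-3,-240,-62,0.2,0,0],[30,-3,-275,-71,0.22,0,0],[30,-3,-300,-78,0.23,0,0]]]'

```text
time: 10.28
eef_pos: [0.5269, 0.2177, 0.2444]
eef_rot: [-0.705, -0.009, 0.709, -0.009]
wrist_force: [-0.2, 0.8, -1.8]
finger_gap: 0.041
```

Request:
step_arm --moves '[[[30,0,-10,-3,0,0,0],[30,0,-20,-6,0,0,0],[30,0,-22,-7,0,0,0],[30,0,-22,-7,0,0,0],[30,0,-22,-7,0,0,0]]]'

```text
time: 10.7
eef_pos: [0.5365, 0.2352, 0.2468]
eef_rot: [-0.707, -0.008, 0.708, -0.008]
wrist_force: [-0.1, -0.4, -0.8]
finger_gap: 0.0412
```

Run:
```python
from m import *
go([528,245,113],91.2);print(read_state()['finger_gap'])
p,d=cams.snapshot('scene');P=cloud('scene',d)
cv2.imwrite('pics/l2.png',cv2.resize(p[60:260,340:540],None,fx=3,fy=3))
```

```text
t 10.7 tcp [536.5 235.2 246.8] shift [133.8 -10.1   8. ] turn [-3.14e+00  2.00e-03  2.00e-03] rows 3.2 25.125472440530505
t 10.7 tcp [536.5 235.2 246.8] shift [133.8 -10.1   8. ] turn [ 0.002  0.001 -0.001] rows 3.2 0.02086057994024943
0.04123255565809786
```

View pics/l2.png

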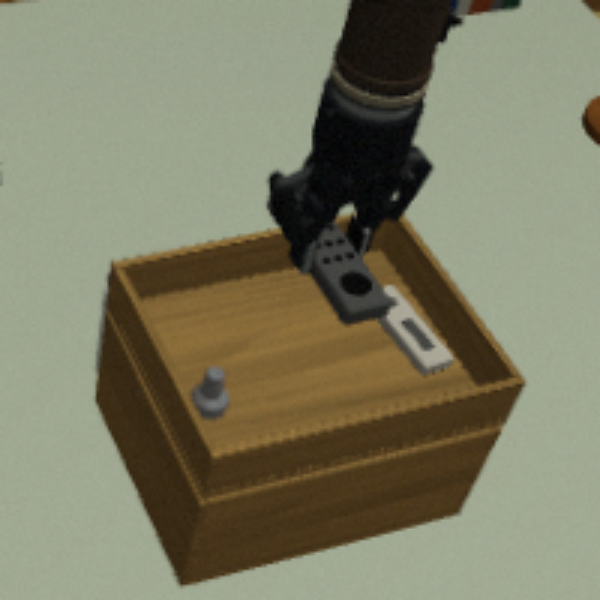

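The remote is level above the tray between stopper (crop 212,395) and dimmer (420,330). Lower.

Request:
step_arm --moves '[[[30,20,-5,6,0,0,0],[30,45,-6,8,0,0,0],[30,70,-6,8,0,0,0],[30,92,-6,8,0,0,0],[30,110,-6,8,0,0,0],[30,121,-6,8,0,0,0],[30,126,-6,8,0,0,0],[30,126,-6,8,0,0,0]]]'

```text
time: 11.42
eef_pos: [0.528, 0.2413, 0.1206]
eef_rot: [-0.706, -0.008, 0.708, -0.008]
wrist_force: [-0.5, 0.0, -0.4]
finger_gap: 0.0407
```

Request:
step_arm --moves '[[[30,0,0,0,0,0,0],[30,0,0,0,0,0,0],[30,0,0,0,0,0,0]]]'

```text
time: 11.67
eef_pos: [0.5298, 0.2428, 0.1232]
eef_rot: [0.708, 0.009, -0.706, 0.008]
wrist_force: [0.1, 0.5, -0.5]
finger_gap: 0.0409
```

Run:
```python
from m import *
go([528,241,113],91.2);print(read_state()['wrist_force'])
p,d=cams.snapshot('scene');P=cloud('scene',d)
cv2.imwrite('pics/l3.png',cv2.resize(p[110:230,370:520],None,fx=5,fy=5))
```

```text
t 11.67 tcp [529.8 242.8 123.2] shift [10.2  1.7  1.9] turn [-3.139e+00 -2.000e-03 -4.000e-03] rows 0.3 25.117582681176543
t 11.67 tcp [529.8 242.8 123.2] shift [10.2  1.7  1.9] turn [ 0.003 -0.003  0.001] rows 0.3 0.032730970161153075
[ 0.13526638  0.51218692 -0.52363002]
```

View pics/l3.png

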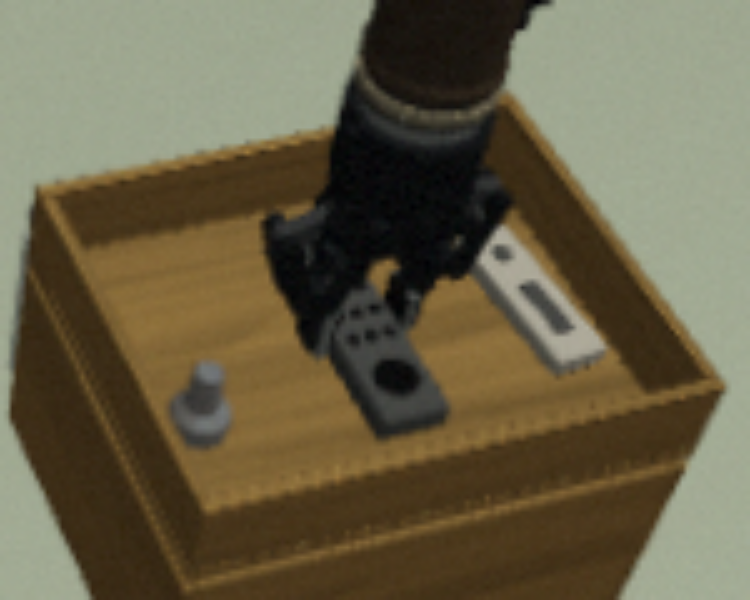

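The remote hovers about 10 mm above the floor, clear of both things. Lower to contact.

Request:
step_arm --moves '[[[30,3,0,0,0,0,0],[30,6,0,0,0,0,0],[30,8,0,0,0,0,0],[30,9,0,0,0,0,0],[30,9,0,0,0,0,0],[30,9,0,0,0,0,0]]]'

```text
time: 12.22
eef_pos: [0.5284, 0.2424, 0.1129]
eef_rot: [-0.707, -0.008, 0.707, -0.009]
wrist_force: [-1.1, 0.6, 2.8]
finger_gap: 0.0412
```

Run:
```python
from m import *
go([528,241,113],91.2);print(read_state()['wrist_force'])
```

```text
t 12.22 tcp [528.4 242.4 112.9] shift [-0.1  1.4  0.5] turn [-3.139e+00  0.000e+00  1.000e-03] rows 0.0 25.115685331140654
t 12.22 tcp [528.4 242.4 112.9] shift [-0.1  1.4  0.5] turn [ 0.003  0.    -0.   ] rows 0.0 0.024138259938741153
[-1.11427742  0.5978089   2.75150193]
```

Force rose from about −1 to +2.8 N, so it is on the floor (and this confirms the 35 mm offset). Release, then lift.

Request:
step_arm --moves '[[[70,0,0,0,0,0,0],[70,0,0,0,0,0,0],[70,0,0,0,0,0,0],[70,0,0,0,0,0,0],[70,0,0,0,0,0,0]]]'

```text
time: 12.63
eef_pos: [0.5286, 0.2423, 0.1124]
eef_rot: [0.707, 0.008, -0.707, 0.008]
wrist_force: [0.6, 0.2, -0.3]
finger_gap: 0.0597
```

Request:
step_arm --moves '[[[70,-10,0,0,0,0,0],[70,-30,0,0,0,0,0],[70,-60,0,0,0,0,0],[70,-95,0,0,0,0,0],[70,-120,0,0,0,0,0],[70,-130,0,0,0,0,0],[70,-130,0,0,0,0,0]]]'

```text
time: 13.22
eef_pos: [0.531, 0.2433, 0.2469]
eef_rot: [0.71, 0.009, -0.704, 0.007]
wrist_force: [1.0, -0.4, 0.0]
finger_gap: 0.0598
```

Run:
```python
from m import *
p,d=cams.snapshot('scene');P=cloud('scene',d)
cv2.imwrite('pics/l4.png',cv2.resize(p[110:230,370:520],None,fx=5,fy=5))
print(C,bank(-30,-125),bank(-30,101))
b=bank(-30,-120)
go([b[0],b[1],250],18.3); print(read_state()['qpos'])
```

```text
[ 491.0474891  -240.26165757] [ 501.83426117 -368.35789307] [ 430.83766283 -153.79908289]
t 13.27 tcp [529.4 242.7 244. ] shift [ -6.8 605.4  43.5] turn [-1.866 -0.003 -0.002] rows 14.6 14.935206694000092
t 13.27 tcp [529.4 242.7 244. ] shift [ -6.8 605.4  43.5] turn [ 1.275 -0.002  0.003] rows 14.6 10.204498941998622
[3.55064073e-01 1.84292815e-01 1.69095397e+00 8.96454404e-06
 1.26322138e+00 1.90205099e+00]
```

View pics/l4.png

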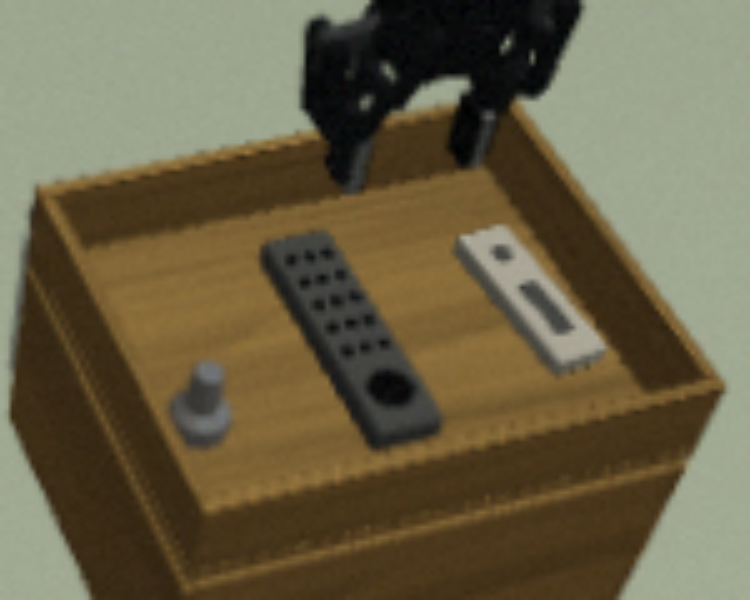

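Remote lies flat, buttons up, mid-tray; dimmer and stopper untouched. Heading to the bare end, shutting the fingers.

Request:
step_arm --moves '[[[0,-5,30,2,0.1,0,0],[0,-5,70,5,0.2,0,0],[0,-5,110,8,0.32,0,0],[0,-5,150,11,0.44,0,0],[0,-5,190,14,0.55,0,0],[0,-5,230,17,0.65,0,0],[0,-5,270,19,0.75,0,0],[0,-5,310,22,0.85,0,0]]]'

```text
time: 13.93
eef_pos: [0.5116, -0.0695, 0.2445]
eef_rot: [-0.645, 0.286, 0.649, 0.285]
wrist_force: [0.5, 0.5, 0.3]
finger_gap: 0.0005
```

Run:
```python
from m import *
b=bank(-30,-120)
go([b[0],b[1],130],18.3); print(read_state()['qpos'])
```

```text
t 13.93 tcp [511.6 -69.5 244.5] shift [ 114.3  206.4 -210.1] turn [-2.721  0.005  0.005] rows 7.6 21.77530131783302
t 13.93 tcp [511.6 -69.5 244.5] shift [ 114.3  206.4 -210.1] turn [ 0.42   0.004 -0.004] rows 7.6 3.3646141181480744
[-2.19308094e-01  5.75082930e-02  1.83165584e+00  5.70283096e-05
  1.25748470e+00  2.18244061e+00]
```

Request:
step_arm --moves '[[[0,0,29,-29,0.08,0,0],[0,0,58,-58,0.16,0,0],[0,5,87,-87,0.24,0,0],[0,20,115,-116,0.3,0,0],[0,40,140,-142,0.35,0,0],[0,60,165,-168,0.39,0,0],[0,80,185,-188,0.42,0,0],[0,95,198,-202,0.42,0,0]]]'

```text
time: 14.6
eef_pos: [0.5019, -0.352, 0.1472]
eef_rot: [-0.571, 0.414, 0.576, 0.413]
wrist_force: [-0.3, -0.1, -0.1]
finger_gap: 0.0002
```

Request:
step_arm --moves '[[[0,10,0,0,0,0,0],[0,10,0,0,0,0,0],[0,10,0,0,0,0,0],[0,10,0,0,0,0,0]]]'

```text
time: 14.93
eef_pos: [0.5052, -0.3494, 0.1423]
eef_rot: [-0.574, 0.412, 0.575, 0.412]
wrist_force: [0.9, 0.4, 0.3]
finger_gap: -0.0001
```

```bash
python3 - <<'E'
from m import *
b=bank(-30,-120)
go([b[0],b[1],25],18.3)
E
python3 tip.py b
```

```text
t 14.93 tcp [ 505.2 -349.4  142.3] shift [117.3   9.2 -12. ] turn [-3.135e+00  0.000e+00  2.000e-03] rows 2.8 25.08877490895079
t 14.93 tcp [ 505.2 -349.4  142.3] shift [117.3   9.2 -12. ] turn [ 0.006  0.001 -0.   ] rows 2.8 0.051762920972915266
14.9333 [ 0.50524508 -0.34937577  0.14231773] -8.140342240112876e-05 [-6.76092364e-01  3.43588323e-01  1.70461397e+00  4.34033351e-04
  1.09450876e+00  2.13954634e+00]
scene [225.6 218.7]
38 [0.176 0.178 0.181 0.182 0.185 0.186 0.186 0.187 0.187 0.188 0.188 0.188
 0.189 0.19  0.191 0.191 0.192 0.192 0.192 0.192]
top [417.8 212.8]
0 []
```

View pics/tip_scene_b.png

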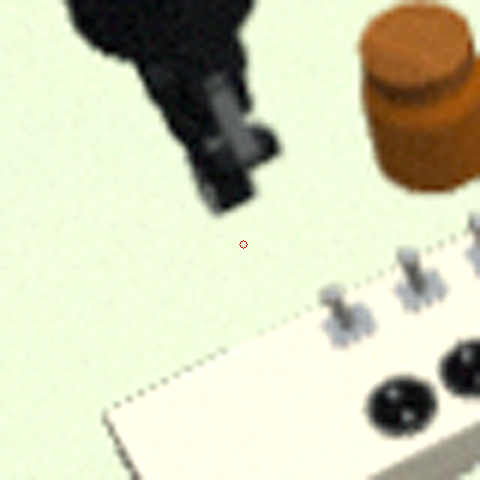

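Tip at crop (235,212): the offset of about 35 mm again. I'll zero the height by touching the bare end lightly with the shut tips.

Request:
step_arm --moves '[[[0,0,9,-12,0,0,0],[0,20,9,-12,0,0,0],[0,45,9,-12,0,0,0],[0,70,9,-12,0,0,0],[0,92,9,-12,0,0,0],[0,108,9,-12,0,0,0],[0,117,9,-12,0,0,0],[0,120,9,-12,0,0,0]]]'

```text
time: 15.7
eef_pos: [0.4998, -0.3647, 0.0214]
eef_rot: [-0.574, 0.413, 0.575, 0.412]
wrist_force: [0.3, 0.2, -0.6]
finger_gap: -0.0002
```

Request:
step_arm --moves '[[[0,0,0,0,0,0,0],[0,0,0,0,0,0,0],[0,0,0,0,0,0,0]]]'

```text
time: 15.95
eef_pos: [0.5018, -0.3661, 0.0243]
eef_rot: [0.575, -0.413, -0.573, -0.412]
wrist_force: [0.3, -0.4, 0.2]
finger_gap: 0.0
```

```bash
python3 - <<'E'
from m import *
b=bank(-30,-120)
go([b[0],b[1],5],18.3); print(read_state()['wrist_force'])
E
python3 tip.py c
```

```text
t 15.95 tcp [ 501.8 -366.1   24.3] shift [19.3  0.7  2.9] turn [-3.136e+00 -3.000e-03 -4.000e-03] rows 0.5 25.096794963916945
t 15.95 tcp [ 501.8 -366.1   24.3] shift [19.3  0.7  2.9] turn [ 0.005 -0.003  0.002] rows 0.5 0.05033308344355662
[ 0.26169045 -0.42415847  0.20313165]
15.95 [ 0.50178979 -0.36610188  0.02433322] 4.068192527567667e-05 [-7.00380877e-01  5.04743473e-01  1.74856329e+00 -4.52373367e-05
  8.84990227e-01  2.11648785e+00]
scene [227.4 244. ]
25 [0.039 0.039 0.043 0.062 0.063 0.064 0.067 0.067 0.068 0.069 0.07  0.071
 0.071 0.072 0.072 0.074 0.076 0.076 0.077 0.078]
top [414.  219.4]
0 []
```

View pics/tip_scene_c.png

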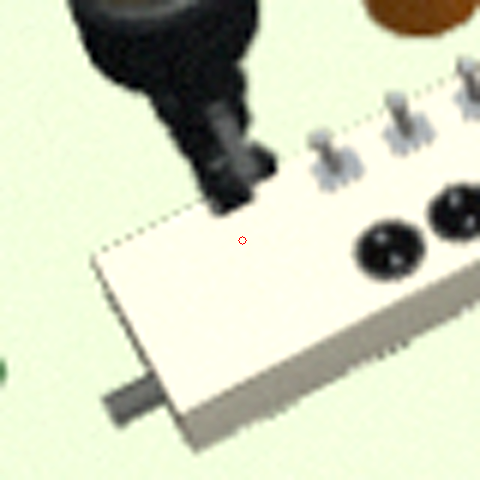

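Request:
step_arm --moves '[[[0,5,0,3,0,0,0],[0,9,0,3,0,0,0],[0,12,0,3,0,0,0],[0,13,0,3,0,0,0],[0,14,0,3,0,0,0],[0,14,0,3,0,0,0],[0,14,0,3,0,0,0]]]'

```text
time: 16.63
eef_pos: [0.4996, -0.3622, 0.0084]
eef_rot: [-0.574, 0.413, 0.574, 0.413]
wrist_force: [-0.3, -0.9, -0.4]
finger_gap: 0.0
```

Request:
step_arm --moves '[[[0,1,0,0,0,0,0],[0,2,0,0,0,0,0],[0,2,0,0,0,0,0],[0,2,0,0,0,0,0]]]'

```text
time: 16.97
eef_pos: [0.4995, -0.3622, 0.0065]
eef_rot: [-0.574, 0.413, 0.574, 0.413]
wrist_force: [0.7, -0.1, 0.2]
finger_gap: 0.0003
```

Request:
step_arm --moves '[[[0,1,0,0,0,0,0],[0,2,0,0,0,0,0],[0,2,0,0,0,0,0],[0,2,0,0,0,0,0]]]'

```text
time: 17.3
eef_pos: [0.4998, -0.3624, 0.006]
eef_rot: [-0.574, 0.413, 0.574, 0.413]
wrist_force: [-2.4, 2.0, 7.3]
finger_gap: -0.0002
```

Contact (7 N) at reported z ≈ 0.006, so offset 34 mm. Drag height, tip 20 mm above the face, is reported 0.026.

Request:
step_arm --moves '[[[0,-6,0,0,0,0,0],[0,-14,0,0,0,0,0],[0,-20,0,0,0,0,0],[0,-22,0,0,0,0,0],[0,-22,0,0,0,0,0],[0,-22,0,0,0,0,0]]]'

```text
time: 17.8
eef_pos: [0.4997, -0.3623, 0.0269]
eef_rot: [0.574, -0.413, -0.574, -0.413]
wrist_force: [0.1, 0.1, -0.2]
finger_gap: 0.0003
```

Request:
step_arm --moves '[[[0,0,0,0,0,0,0],[0,0,0,0,0,0,0]]]'

```text
time: 17.97
eef_pos: [0.4992, -0.3619, 0.0261]
eef_rot: [-0.574, 0.413, 0.575, 0.413]
wrist_force: [0.3, -0.5, -0.8]
finger_gap: 0.0004
```

Run:
```python
from m import *
b=bank(-30,101)
go([b[0],b[1],26],18.3); s=read_state(); d=s['eef_pos'][:2]*1000-C; print('own',d@ex,d@ey)
```

```text
t 17.97 tcp [ 499.2 -361.9   26.1] shift [  0.3  -1.6 219. ] turn [-3.136e+00  1.000e-03  1.000e-03] rows 5.3 25.098042755273802
t 17.97 tcp [ 499.2 -361.9   26.1] shift [  0.3  -1.6 219. ] turn [ 0.005  0.001 -0.001] rows 5.3 0.04231353507375118
own -30.462987792316888 -118.03806479930249
```

Request:
step_arm --moves '[[[0,0,0,4,0,0,0],[0,0,0,12,0,0,0],[0,0,0,22,0,0,0],[0,0,0,32,0,0,0],[0,0,0,42,0,0,0],[0,0,0,52,0,0,0],[0,0,0,60,0,0,0],[0,0,0,66,0,0,0]]]'

```text
time: 18.63
eef_pos: [0.478, -0.2982, 0.0266]
eef_rot: [-0.574, 0.412, 0.575, 0.413]
wrist_force: [-0.5, -0.1, 0.1]
finger_gap: -0.0
```

Run:
```python
from m import *
b=bank(-30,101)
go([b[0],b[1],26],18.3); s=read_state(); d=s['eef_pos'][:2]*1000-C; print('own',d@ex,d@ey)
p,d=cams.snapshot('scene');cv2.imwrite('pics/d1.png',cv2.resize(p[170:260,200:350],None,fx=5,fy=5))
```

```text
t 18.63 tcp [ 478.  -298.2   26.6] shift [  0.7  -1.4 151.8] turn [-3.136e+00  0.000e+00  1.000e-03] rows 3.6 25.093770524848523
t 18.63 tcp [ 478.  -298.2   26.6] shift [  0.7  -1.4 151.8] turn [ 0.006  0.001 -0.   ] rows 3.6 0.046260559664897435
own -30.59301614228432 -50.8537941972147
```

View pics/d1.png

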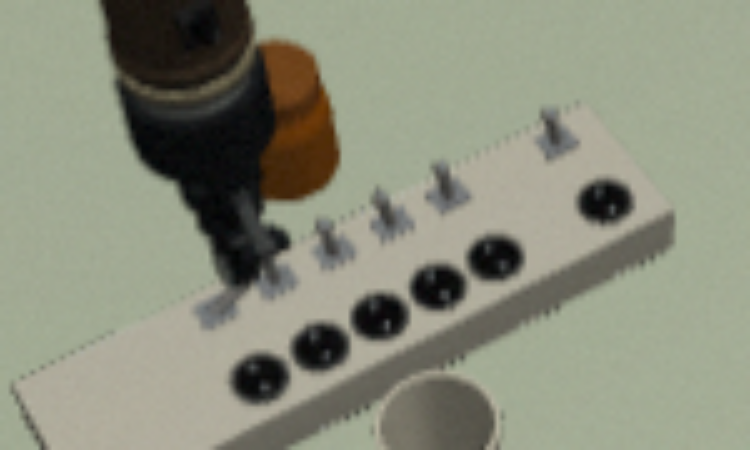

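Toggle 1 is laid over (crop 225,300), the finger is at toggle 2 and toggles 3–6 still stand. Continue at the same height.

Request:
step_arm --moves '[[[0,0,-1,10,0,0,0],[0,0,-1,20,0,0,0],[0,0,-1,30,0,0,0],[0,0,-1,40,0,0,0],[0,0,-1,50,0,0,0],[0,0,-1,60,0,0,0],[0,0,-1,70,0,0,0],[0,0,-1,78,0,0,0]]]'

```text
time: 19.35
eef_pos: [0.4539, -0.224, 0.0265]
eef_rot: [-0.574, 0.413, 0.575, 0.413]
wrist_force: [0.2, -1.2, 0.1]
finger_gap: -0.0002
```

Run:
```python
from m import *
b=bank(-30,101)
go([b[0],b[1],26],18.3); s=read_state(); d=s['eef_pos'][:2]*1000-C; print('own',d@ex,d@ey)
p,d=cams.snapshot('scene');cv2.imwrite('pics/d2.png',cv2.resize(p[170:260,200:350],None,fx=5,fy=5))
```

```text
t 19.35 tcp [ 453.9 -224.    26.5] shift [ 0.5 -0.5 73.9] turn [-3.136e+00  1.000e-03  1.000e-03] rows 1.8 25.096227842076164
t 19.35 tcp [ 453.9 -224.    26.5] shift [ 0.5 -0.5 73.9] turn [ 0.005  0.001 -0.   ] rows 1.8 0.04391586452286017
own -30.150961580981857 27.079708428979384
```

View pics/d2.png

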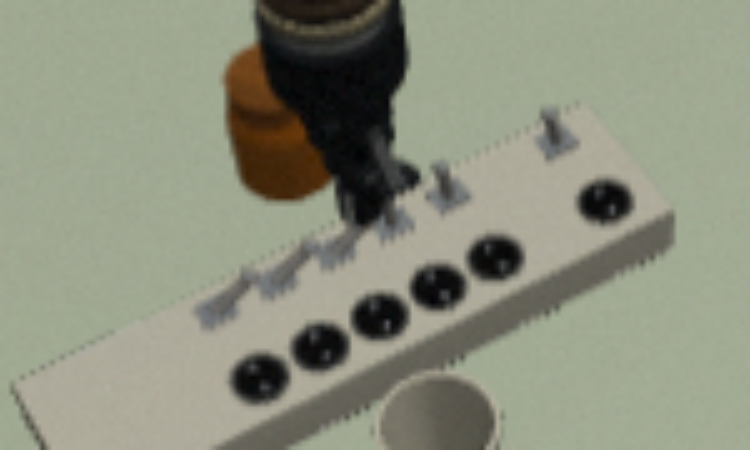

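Toggles 1–3 are down, 4 is next, 5 and 6 stand. Finish the drag, stopping well short of the lone toggle.

Request:
step_arm --moves '[[[0,0,0,10,0,0,0],[0,0,0,20,0,0,0],[0,0,0,30,0,0,0],[0,0,0,40,0,0,0],[0,0,0,50,0,0,0],[0,0,0,60,0,0,0],[0,0,0,68,0,0,0],[0,0,0,73,0,0,0]]]'

```text
time: 20.07
eef_pos: [0.4304, -0.1547, 0.0264]
eef_rot: [-0.574, 0.412, 0.575, 0.413]
wrist_force: [-0.3, -1.1, 0.1]
finger_gap: 0.0004
```

Run:
```python
from m import *
s=read_state(); d=s['eef_pos'][:2]*1000-C; print('own',d@ex,d@ey)
p,d=cams.snapshot('scene');cv2.imwrite('pics/d3.png',cv2.resize(p[170:260,200:350],None,fx=5,fy=5))
```

```text
own -30.684861487701927 100.24373727648396
```

View pics/d3.png

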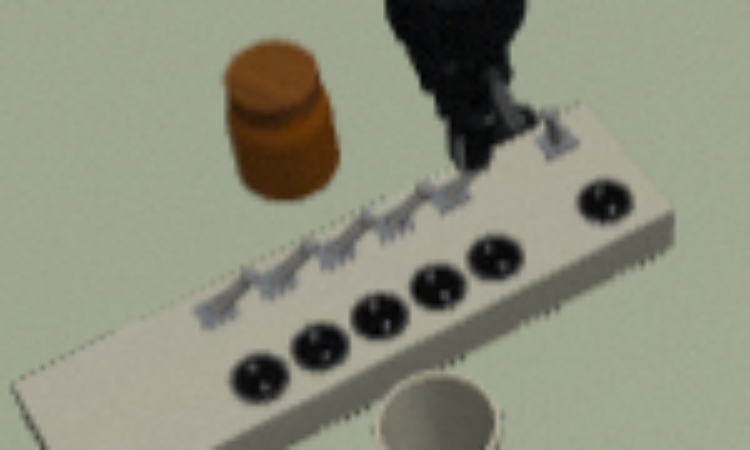

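All five look over (toggle 5 at crop 450,190, partly hidden by the tip) and the lone one stands at (555,130). Nudge 5 mm more, rise only 45 mm (still under 150) and verify before leaving.

Request:
step_arm --moves '[[[0,0,0,3,0,0,0],[0,0,0,5,0,0,0],[0,0,0,5,0,0,0],[0,-10,0,5,0,0,0],[0,-25,0,5,0,0,0],[0,-38,0,5,0,0,0],[0,-45,0,5,0,0,0],[0,-45,0,5,0,0,0]]]'

```text
time: 20.78
eef_pos: [0.4317, -0.1526, 0.0738]
eef_rot: [0.576, -0.412, -0.573, -0.413]
wrist_force: [0.3, 0.2, 0.9]
finger_gap: -0.0002
```

Run:
```python
from m import *
p,d=cams.snapshot('scene');cv2.imwrite('pics/d4.png',cv2.resize(p[170:250,230:340],None,fx=7,fy=7,interpolation=2))
```

```text
(no output)
```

View pics/d4.png

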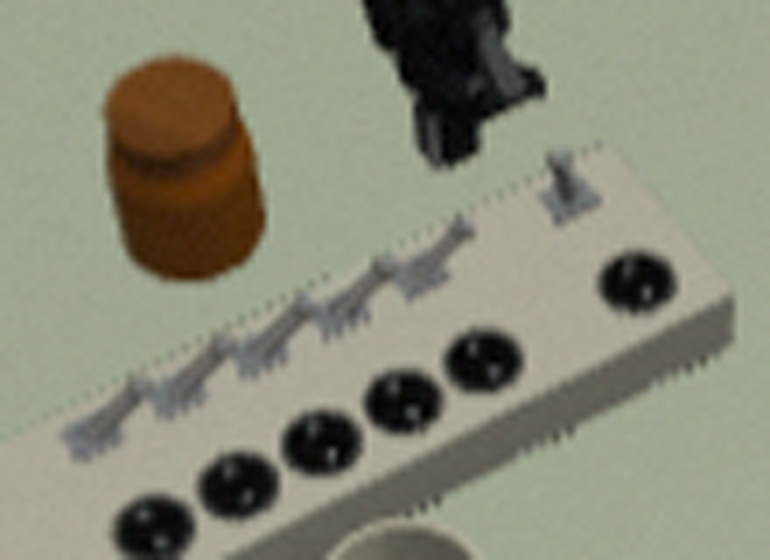

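Run:
```python
from m import *
for y in(-70,82):
  for a in(40,50,57,63):
    b=bank(-30,y+28*np.sin(np.radians(a))); q=proj('scene',np.r_[b,40+28*np.cos(np.radians(a))]/1000)[0]; print(y,a,((q-[230,170])*7).round())
```

```text
-70 40 [124. 385.]
-70 50 [132. 386.]
-70 57 [138. 388.]
-70 63 [142. 390.]
82 40 [449. 223.]
82 50 [457. 225.]
82 57 [461. 227.]
82 63 [464. 229.]
```

Request:
step_arm --moves '[[[0,-20,0,0,0,0,0],[0,-50,0,0,0,0,0],[0,-85,0,0,0,0,0],[0,-120,0,0,0,0,0],[0,-145,0,0,0,0,0],[0,-160,0,0,0,0,0],[0,-160,0,0,0,0,0],[0,-160,0,0,0,0,0]]]'

```text
time: 21.5
eef_pos: [0.4298, -0.1516, 0.2314]
eef_rot: [0.574, -0.413, -0.574, -0.413]
wrist_force: [0.4, -0.5, -0.2]
finger_gap: 0.0002
```

Run:
```python
from m import *
print(read_state()['wrist_force'],read_state()['qvel'].round(3))
for n in('scene','top'):
    p,d=cams.snapshot(n);cv2.imwrite(f'pics/f_{n}.png',cv2.convertScaleAbs(p,alpha=1.4)); P=cloud(n,d); np.save(f'pics/{n}_Pf.npy',P)
    z=P[...,2];hsv=cv2.cvtColor(p,cv2.COLOR_BGR2HSV)
    st=(P[...,0]>.35)&(P[...,0]<.8)&(P[...,1]>.17)&(P[...,1]<.31)
    rm=st&(z>.155)&(z<.178)&(hsv[...,1]<60)
    rm=cv2.morphologyEx(rm.astype(np.uint8),cv2.MORPH_OPEN,np.ones((3,3))); print(n,rect(n,rm,.166),np.median(z[rm>0]))
```

```text
[ 0.43984659 -0.54692569 -0.17372122] [ 0.001  0.03   0.045 -0.     0.    -0.001]
scene (((531.9393310546875, 236.74844360351562), (154.194580078125, 45.01179504394531), 1.061044454574585), 125) 0.164916869655922
top (((526.3972778320312, 240.73336791992188), (144.20877075195312, 40.419532775878906), 1.458186149597168), 141) 0.16576468679408685
```

View pics/f_scene.png

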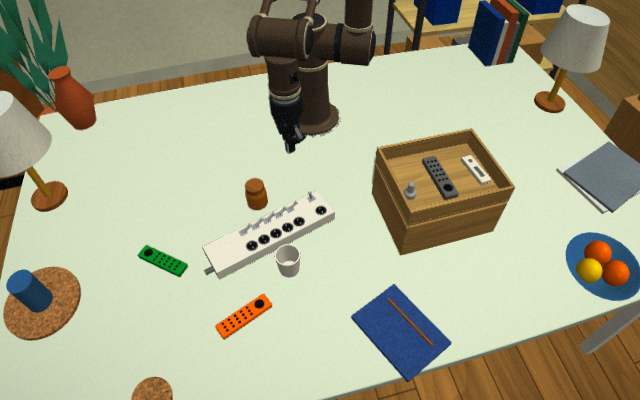

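View pics/f_top.png

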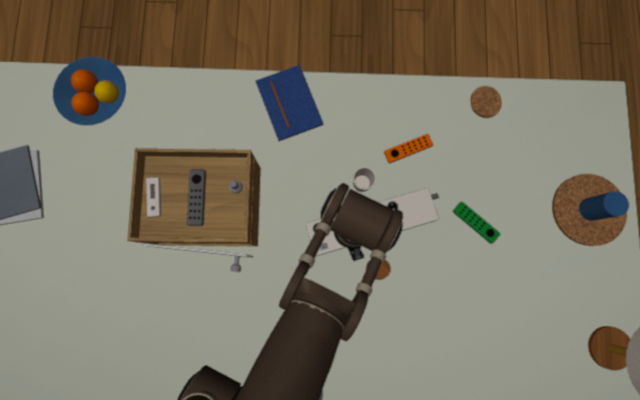

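Everything is in place: the five balls sit at about 55–60° lean, toggle 6 is upright at scene (311,195), and the remote's top is at 0.165 m. Hand in.

```bash
python3 -c "
from bench import ticket; print(ticket.sign_off())"
```

```text
the job is handed in; nothing more can be done
None
```

The job is done and handed in at about 21.6 s of the 58 s allowed. The sign-off reports no verdict, so what follows rests on my own checks.

**What I did:** I put the grey remote in the upper box, on its floor between the stopper and the dimmer. I then shut the fingers and switched off toggles 1–5 in one drag from the bare end, tip about 20 mm above the bank's top face. The drag stopped well short of the lone toggle. I rose only 45 mm at first and checked the toggles before leaving the bank.

**Last checks:**
- **Remote:** it lies buttons up at about (0.53, 0.24) m, with its top at about 0.165 m. The box floor plus its 18 mm thickness gives 0.166 m.
- **Toggles:** all five lean about 55–60°, compared by eye in the last crop with projected ball positions. The lone toggle is still upright.
- **Other things:** the cup, candle jar, dimmer and stopper look unmoved in the last scene picture; I did not re-measure their positions. Nothing was touching the arm at the end.

**What failed or disagreed:**
- **First grasp:** it closed above the remote, because the real fingertips sit about 34 mm higher than the reported TCP height. The pictures, the remote landing on the box floor and a light touch (about 7 N) on the bank's bare end all agreed on this. I worked with that offset from then on.
- **Camera disagreement:** the two cameras differed by about 5 mm on the remote's final position.

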